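# Load governor spares on a transit pallet and latch its cover

## Task

First put the bronze trip jaw that was left on the pallet slab back on the blue shelf. Then lay all the grey spares boxes upright as one interlocking layer on the slab, each squarely in one of the five outlined places: the two cross places by the hinge must both be filled, and the remaining boxes go in any of the long places. When the layer is complete, swing the cover over and press it fully shut past its catch, without disturbing the canister, cup and pad on the shelf.

Things in the scene. Friction and masses are not known exactly. Their poses are not given: they have to be found in the camera images.
- pallet: fixed plywood pallet slab, 250 (x) x 260 (y) x 24 mm high, origin at the centre of its underside. On its top five 65 x 95 mm box places are outlined in black: three long ones side by side towards -y, two cross ones end to end towards +y (hinge edge). Steel posts at x = +-100 mm: two hinge posts at y = 113, 98 mm high; two latch posts at y = -125, 114 mm high (catch on top of one: 119 mm)
- cover (a joint): cover hinge, rad: 0 fully shut and latched (level above the boxes), about 1.7 standing open; stays where left. Below about 0.08 it must be pushed past the catch with 10 to 15 N. The cover is a clear panel in an aluminium frame, 230 wide x 206 from hinge to free edge x 8 mm thick; axis along the pallet's x, 103 mm to +y and 104 mm above the pallet's origin; shut, it reaches towards -y
- catch_roller (a point): the sprung roller catch on one latch post that the cover's free edge must snap below
- cover_tab (a point): outer (upper when shut) face of the black tab in the middle of the cover's free edge, 220 mm from the hinge axis; tab 70 mm wide, 8 mm thick, projecting 25 mm beyond the edge. Moves with the cover; z is the cover's outward normal, y points from the tab to the hinge
- cover_hinge (a point): point on the cover's hinge axis, mid-width, at half the cover's thickness; turns with the cover
- place_long0 (a point): centre of a long place on the slab's top; a box lies here with its length along the pallet's y
- place_long1 (a point): centre of a long place on the slab's top; a box lies here with its length along the pallet's y
- place_long2 (a point): centre of a long place on the slab's top; a box lies here with its length along the pallet's y
- place_cross0 (a point): centre of a cross place on the slab's top; a box lies here with its length along the pallet's x (along the hinge)
- place_cross1 (a point): centre of a cross place on the slab's top; a box lies here with its length along the pallet's x (along the hinge)
- box0: grey plastic spares box with a black seam, 90 (its x) x 60 (y) x 40 mm high, about 0.35 kg, origin at the centre of its underside. A grip rib stands on the middle of its top: 50 mm long along x, 14 mm thick, 28 mm tall (68 mm overall). The boxes are all alike; three to five are present
- box1: grey plastic spares box with a black seam, 90 (its x) x 60 (y) x 40 mm high, about 0.35 kg, origin at the centre of its underside. A grip rib stands on the middle of its top: 50 mm long along x, 14 mm thick, 28 mm tall (68 mm overall). The boxes are all alike; three to five are present
- box2: grey plastic spares box with a black seam, 90 (its x) x 60 (y) x 40 mm high, about 0.35 kg, origin at the centre of its underside. A grip rib stands on the middle of its top: 50 mm long along x, 14 mm thick, 28 mm tall (68 mm overall). The boxes are all alike; three to five are present
- box3: grey plastic spares box with a black seam, 90 (its x) x 60 (y) x 40 mm high, about 0.35 kg, origin at the centre of its underside. A grip rib stands on the middle of its top: 50 mm long along x, 14 mm thick, 28 mm tall (68 mm overall). The boxes are all alike; three to five are present
- box4: grey plastic spares box with a black seam, 90 (its x) x 60 (y) x 40 mm high, about 0.35 kg, origin at the centre of its underside. A grip rib stands on the middle of its top: 50 mm long along x, 14 mm thick, 28 mm tall (68 mm overall). The boxes are all alike; three to five are present
- trip_jaw: bronze trip jaw, lying flat on the pallet slab at the start: straight bar 78 (its x) x 20 (y) x 24 mm high with a toe at its +x end reaching 34 mm to +y, about 0.35 kg; origin at the bar's middle, on its underside
- shelf: fixed low blue shelf, board 180 (x) x 240 (y) mm, top 50 mm above the bench and above its origin (centre, at bench level). A lip 3 mm thick stands 16 mm above the board all round. Its +y half has a free area around x = -35, y = 45 mm, 90 x 110 mm
- canister: bystander: screw-top aluminium canister, 76 mm across, 104 mm high, on the shelf; origin under its centre
- seat_cup: bystander: chrome spring seat cup, 54 mm across, 34 mm high, on the shelf; origin under its centre
- buffer_pad: bystander: black rubber buffer pad, 55 x 55 x 18 mm, on the shelf; origin under its centre

How it is judged:
By the outcome, as a careful person would: the job done as asked, in the order asked, and still so for the second after the job is handed in, with the robot touching nothing.
Of box0, box1, box2, box3, box4 only 3 to 5 are there at a start; the rules pass over those that are not, and their reading is None.
At some moment in a run one of trip_jaw may be knocked a few centimetres aside while the robot is not near it.
Once in a run the grip may slacken for a moment while it holds something.
It also fails if it takes over 210 s, if anything falls off the work surface, if the arm or the gripper's body presses on something with over 40 N, if the wrist force passes 120 N, or if a joint passes its speed limit or range.

## Robot

A 7-joint arm with a two-finger parallel gripper is mounted at the origin on the work surface. World frame = base frame: x ahead of the robot, y to its left, z up, the work surface at z = 0. Lengths are in m, angles in rad, forces in N, time in s.
With the tool pointing down it reaches from about 0.4 to 0.85 m from the base axis. Payload 10.4 kg.
Tool frame: the origin (TCP) lies at the very end of the fingers, on their centre line; the grasp point (between the pads) lies 19 mm behind it; z points along the fingers, y is the line along which they close (so a half turn about z gives the same grasp; the last joint's range is limited). The gripper opens to 85 mm and grips with 20 to 120 N. Pads are 22 mm wide; open, the fingers measure 114 mm over their backs; the gripper's body (76 mm by 85 mm) begins 54 mm behind the grasp point. The pads swing forward as they close: fully open they stand 13 mm farther back than shut.
Start: joints at [-1.265, 0.332, -0.065, 1.46, 0.022, 1.35, -0.088], TCP at [0.202, 0.592, 0.231] pointing down, gripper open.
Joint ranges: [-2.6, 2.6], [-0.5, 2.12], [-1.47, 1.34], [0.16, 2.42], [-1.27, 4.41], [0.06, 2.06], [-2.6, 2.6]. Speed limits (rad/s): [2.22, 2.22, 2.79, 2.79, 3.14, 3.14, 3.14].

## Interface

Orientations are given as a unit quaternion [x, y, z, w].
In Python, from workcell import * gives the robot as it stands. The module is installed in compiled form; this text tells all that it offers.
- The arm moves only by the tool carry_out, never from a script. Its argument "motion" is a list of rows, each an object with "xyz": the shift along the tool's x, y, z in m, a list of three; "angular": the turn, a rotation vector about the tool's x, y, z in degrees, a list of three. A call has 1 to 12 rows; each row is the pose to reach, as a shift and turn from the pose commanded when the call began, along the tool's axes at that moment; what a row does not reach only later rows make up. A row lasts 1/10 s, in which the tool goes at most 50 mm and 8.59 degrees, less where a joint would pass 70% of its speed; a pose out of reach is approached as far as the arm can. A call with a gripper value outside its range is refused whole. "hand" is the opening, from 0 (shut) to 1 (fully open), set as the call begins (left out, the last holds). The fingers move at their own pace and stop on an object; "grip_force" is the grip in N (left out, the last holds). Time passes only in rows, so rows that repeat a pose let the fingers close. It gives the time, the measured TCP pose, the force, the opening and the grip force at its end, in the units of the state.
- get_obs(): the state, without advancing time (a new reading comes with each control period).
- camera(name): name is "side" or "top"; returns a dict with "img" (400x640x3 uint8, red, green, blue), "fx", "fy", "cx", "cy" (pixels), "extrinsics" (4x4, takes a point from camera to world coordinates). Camera axes: x right, y up, looking along -z (the intrinsics and any distortion apply to the point x, -y, -z); pixel columns grow to the right and rows downward; lengths in m; the calibration is good to about 2 mm. A picture is of the moment at which its call begins. There is no depth.
- hand_in(): hands the job in; it is judged then, once.
The state is a dict: "clock": time; "joint_pos": joint angles; "joint_velocities": joint speeds; "tau": joint torques, N m; "position": TCP position; "ee_rot": TCP orientation; "ft_force": force on the tool from outside, world axes, zero at the start; "torque": the same for the moment, N m; "grip_width": opening from 0.0 (shut) to 1.0 (fully open); "grasp_force": force on a finger pad.
Only numpy, scipy, OpenCV 4.12 (cv2) and the standard library are available. Lean on these libraries where they do the work, as an engineer would, in place of code of your own. Each camera call takes 0.05 s, during which the arm holds its last target. There are 200 camera calls.

## Working session

There is one attempt and no reset: what is moved stays moved. The work goes in short steps, Python scripts to look and compute and a tool call to move; the robot and the scene stay as the last step left them, time stands still between calls to the robot, and variables do not carry over. Pictures are saved under pics/ and viewed, at most 14 in all, crops included, and the job is handed in when it is done.

Besides the shell and the picture viewer there is one more tool, called after ">>>" in YAML: its name, and indented under it one key for each argument. carry_out: Moves the arm, as the interface text tells. Its arguments: {"type":"object","properties":{"motion":{"type":"array"},"hand":{"type":"number"},"grip_force":{"type":"number"}},"required":["motion"]}

```bash
mkdir -p pics
cat > h.py <<'E'
from workcell import *
import numpy as np, cv2
from scipy.spatial.transform import Rotation as R
def snap(n,save=None):
    c=camera(n)
    if save: cv2.imwrite('pics/'+save,c['img'][...,::-1])
    return c
def ray(c,u,v):
    d=np.array([(u-c['cx'])/c['fx'],-(v-c['cy'])/c['fy'],-1.]);E=np.array(c['extrinsics'])
    return E[:3,3],E[:3,:3]@d
def onz(c,u,v,z):
    o,d=ray(c,u,v);return o+d*(z-o[2])/d[2]
def proj(c,p):
    E=np.array(c['extrinsics']);q=E[:3,:3].T@(np.array(p)-E[:3,3])
    return np.array([c['cx']-c['fx']*q[0]/q[2],c['cy']+c['fy']*q[1]/q[2]])
def tri(c1,p1,c2,p2):
    o1,d1=ray(c1,*p1);o2,d2=ray(c2,*p2)
    s=np.linalg.lstsq(np.c_[d1,-d2],o2-o1,rcond=None)[0]
    a=o1+s[0]*d1;b=o2+s[1]*d2
    return (a+b)/2,np.linalg.norm(a-b)
E
python3 - <<'E'
from h import *
np.set_printoptions(precision=4,suppress=True)
for n in('top','side'):
    c=snap(n,n+'0.png');print(n,c['fx'],c['fy'],c['cx'],c['cy'],c.keys());print(np.array(c['extrinsics']))
o=get_obs();print(o)
E
```

```text
top 394.4514708180231 394.4514708180231 316.50139075328417 196.34199115791208 dict_keys(['img', 'fx', 'fy', 'cx', 'cy', 'extrinsics'])
[[ 0.0271  0.9895 -0.1423  0.406 ]
 [-0.9995  0.0248 -0.0183 -0.1176]
 [-0.0145  0.1427  0.9897  1.0186]
 [ 0.      0.      0.      1.    ]]
side 372.0849542510864 372.0849542510864 319.1133108764389 200.63786520922488 dict_keys(['img', 'fx', 'fy', 'cx', 'cy', 'extrinsics'])
[[ 0.8482  0.3459 -0.4011  0.1794]
 [-0.5296  0.5484 -0.6471 -0.7164]
 [-0.0039  0.7613  0.6483  0.6785]
 [ 0.      0.      0.      1.    ]]
{'clock': 0.1, 'joint_pos': array([-1.2646,  0.3328, -0.0647,  1.4609,  0.0216,  1.3499, -0.0885]), 'joint_velocities': array([-0.0005, -0.0028, -0.0013, -0.0025, -0.0015, -0.0014,  0.0006]), 'tau': array([  0.0008, -62.6738,   0.0487, -39.2422,   0.0162,   0.007 ,
         0.    ]), 'position': array([0.2017, 0.5912, 0.2306]), 'ee_rot': array([ 0.1636,  0.9865, -0.0006, -0.0001]), 'ft_force': array([-0.363 ,  0.3922, -0.4657]), 'torque': array([-0.0061, -0.0287,  0.012 ]), 'grasp_force': 0.0, 'grip_width': 0.9956970088483248}
```

View pics/top0.png

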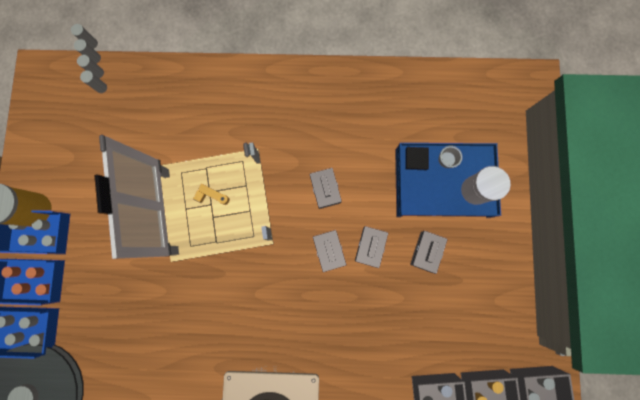

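View pics/side0.png

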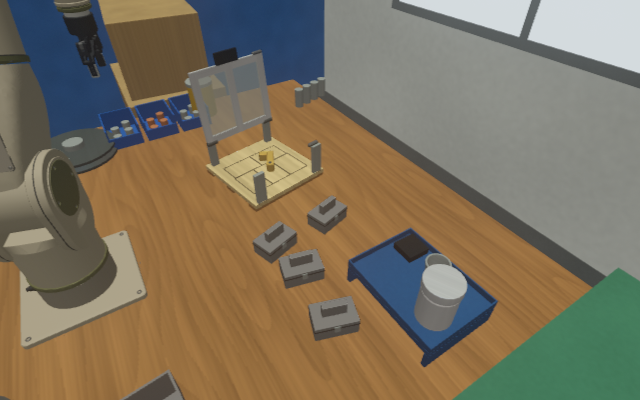

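Run:
```python
import cv2,numpy as np
t=cv2.imread('pics/top0.png');s=cv2.imread('pics/side0.png')
a=cv2.resize(t[125:275,90:290],None,fx=4,fy=4,interpolation=cv2.INTER_CUBIC);cv2.imwrite('pics/a.png',a)
b=cv2.resize(t[135:285,300:510],None,fx=3.8,fy=3.8,interpolation=cv2.INTER_CUBIC);cv2.imwrite('pics/b.png',b)
c=cv2.resize(s[130:345,190:400],None,fx=2.75,fy=2.75,interpolation=cv2.INTER_CUBIC);cv2.imwrite('pics/c.png',c)
```

```text
(no output)
```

View pics/a.png

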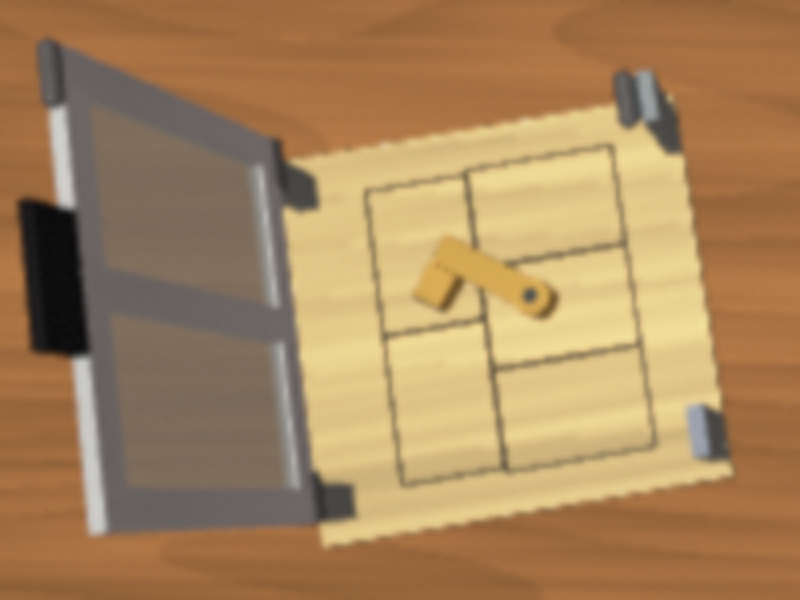

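View pics/b.png

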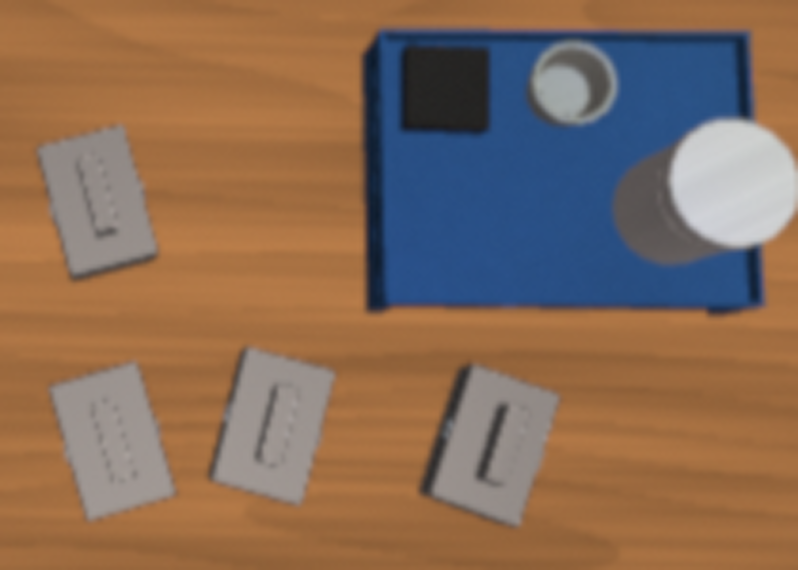

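View pics/c.png

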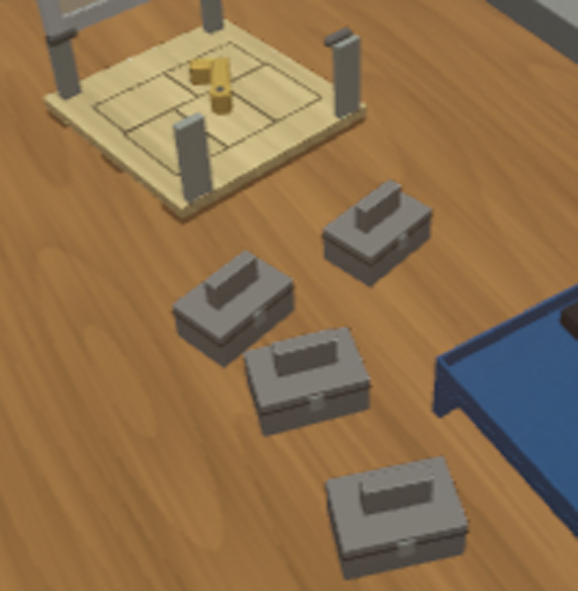

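Run:
```python
from h import *
np.set_printoptions(precision=4,suppress=True)
T=snap('top');S=snap('side')
g=lambda c:cv2.cvtColor(c['img'],cv2.COLOR_RGB2GRAY)
def sub(c,P,w=3): 
    return cv2.cornerSubPix(g(c),np.float32(P).reshape(-1,1,2),(w,w),(-1,-1),(3,30,.01)).reshape(-1,2)
fa=lambda P:(np.array(P)+.5)/4-.5+[90,125]
fb=lambda P:(np.array(P)+.5)/3.8-.5+[300,135]
fc=lambda P:(np.array(P)+.5)/2.75-.5+[190,130]
# slab outlines: TL,TR,BR,BL, then T-junctions
a=fa([(366,190),(612,146),(655,445),(403,486),(467,172),(505,470)]);a2=sub(T,a)
print('sub shift',np.abs(a2-a).max())
W=np.array([onz(T,*p,.024) for p in a2])[:,:2];print('outline z=.024\n',W)
print('sides',[np.linalg.norm(W[i]-W[(i+1)%4]) for i in range(4)])
print('side picks predicted',(np.array([proj(S,[*w,.024]) for w in W])-[190,130])*2.75)
# triangulate outline corners: left(BL), top(TL), right(TR)
for i,p in((3,(93,108)),(0,(232,42)),(1,(321,98))):
    print('outl tri',i,*tri(T,a2[i],S,sub(S,[fc([p])[0]])[0]))
# boxes
A=fb([[(38,148),(122,125),(158,255),(72,275)],[(50,388),(137,362),(176,494),(90,520)],[(247,347),(335,372),(300,504),(213,480)],[(471,366),(558,393),(520,525),(430,490)]])
C=fc([[(0,0),(432,212),(368,268),(323,235)],[(0,0),(295,293),(224,350),(175,305)],[(348,330),(370,378),(262,418),(246,372)],[(443,458),(467,522),(342,558),(328,490)]])
for k in range(4):
    print('box',k,'heights',[round(float(tri(T,A[k][i],S,C[k][i])[0][2]),4) for i in (1,2,3)])
hsv=cv2.cvtColor(T['img'],cv2.COLOR_RGB2HSV)
m=((hsv[...,1]<50)&(hsv[...,2]>115)).astype(np.uint8)
m[:, :300]=0;m[:150]=0;m[285:]=0;m[:,460:]=0
m=cv2.morphologyEx(m,cv2.MORPH_CLOSE,np.ones((7,7)))
for ct in cv2.findContours(m,0,cv2.CHAIN_APPROX_NONE)[0]:
    if cv2.contourArea(ct)<200:continue
    P=np.float32([onz(T,*p,.040)[:2]*1000 for p in ct[:,0]+0.0])
    r=cv2.minAreaRect(P);print('box rect mm',np.round(r[0],1),np.round(r[1],1),'ang',round(r[2],1))
# jaw
m=((hsv[...,0]<26)&(hsv[...,0]>12)&(hsv[...,1]>145)&(hsv[...,2]>150)).astype(np.uint8);m[:,:185]=0;m[:,240:]=0;m[:170]=0;m[220:]=0
for ct in cv2.findContours(m,0,2)[0]:
    if cv2.contourArea(ct)<60:continue
    print('jaw',cv2.boundingRect(ct),cv2.contourArea(ct))
J=fa([(440,235),(550,282),(545,318),(458,292),(432,311),(413,288)]);print('jaw top pts\n',np.array([onz(T,*p,.048) for p in J])[:,:2])
# shelf
m=((hsv[...,0]>100)&(hsv[...,0]<120)&(hsv[...,1]>120)).astype(np.uint8);m[:,:380]=0;m[300:]=0;m[:,520:]=0
ct=max(cv2.findContours(m,0,1)[0],key=cv2.contourArea)
B=fb([(380,33),(748,33),(763,305),(376,305)])
print('shelf lip corners z=.066\n',np.array([onz(T,*p,.066) for p in B])[:,:2])
```

```text
sub shift 1.610748291015625
outline z=.024
 [[0.6048 0.2531]
 [0.632  0.0924]
 [0.4423 0.057 ]
 [0.4134 0.2143]
 [0.6164 0.1897]
 [0.4247 0.149 ]]
sides [np.float64(0.16296446369969333), np.float64(0.1929683685151575), np.float64(0.15990724777999343), np.float64(0.19525121882229654)]
side picks predicted [[229.4198  43.199 ]
 [317.12   102.0356]
 [172.3069 177.6138]
 [ 88.5456 109.3382]
 [263.0016  65.0837]
 [120.9617 136.5198]]
outl tri 3 [0.4148 0.2119 0.0296] 0.0029340444847782894
outl tri 0 [0.6052 0.2513 0.0275] 0.0023657909092792066
outl tri 1 [0.6323 0.09   0.0315] 0.004207639077932778
box 0 heights [0.0383, 0.0312, 0.0346]
box 1 heights [0.0268, 0.0289, 0.0432]
box 2 heights [0.0441, 0.0303, 0.0202]
box 3 heights [0.043, 0.0384, 0.0312]
box rect mm [ 416.9 -379.9] [60.1 87.9] ang 71.2
box rect mm [ 413.2 -133.8] [87.4 60. ] ang 18.0
box rect mm [ 425.8 -237.1] [61.6 87.2] ang 75.7
box rect mm [ 570.3 -120.4] [87.9 60.9] ang 16.6
jaw (194, 185, 34, 19) 205.0
jaw top pts
 [[0.5711 0.1944]
 [0.543  0.1234]
 [0.5203 0.1252]
 [0.5353 0.1806]
 [0.5229 0.1961]
 [0.5371 0.209 ]]
shelf lip corners z=.066
 [[ 0.681  -0.3025]
 [ 0.6865 -0.5411]
 [ 0.5089 -0.5439]
 [ 0.5026 -0.2995]]
```

```bash
cat > fit.py <<'E'
from h import *
np.set_printoptions(precision=4,suppress=True)
from scipy.ndimage import map_coordinates
def linefit(c,p,q,h=3):
    """centre line of the dark stroke near segment p-q, by darkness centroid of profiles"""
    g=cv2.cvtColor(c['img'],cv2.COLOR_RGB2GRAY).astype(float);p,q=np.array(p),np.array(q);d=(q-p)/np.linalg.norm(q-p);n=np.array([-d[1],d[0]])
    s=np.linspace(-h,h,8*h+1);P=[]
    for t in np.linspace(.08,.92,40):
        b=p+t*(q-p);X=b+s[:,None]*n
        v=map_coordinates(g,[X[:,1],X[:,0]],order=1);w=np.median(v)-v-8;w[w<0]=0
        if w.max()>15:P.append(b+n*(w@s/w.sum()))
    v=cv2.fitLine(np.float32(P),cv2.DIST_HUBER,0,.01,.001).ravel()
    return v[2:],v[:2],len(P)
def isect(a,b):
    t=np.linalg.solve(np.c_[a[1],-b[1]],b[0]-a[0]);return a[0]+a[1]*t[0]
E
cat > pal.py <<'E'
from fit import *
T=snap('top');S=snap('side')
a=(np.array([(366,190),(612,146),(655,445),(403,486),(467,172),(505,470)])+.5)/4-.5+[90,125]
segs=[(0,4),(4,1),(1,2),(2,5),(5,3),(3,0),(4,5)]
def fit(c,a):
    for _ in range(2):
        L={}
        for i,j in((0,1),(1,2),(2,3),(3,0),(4,5)): L[i,j]=linefit(c,a[i],a[j])
        a=np.array([isect(L[3,0],L[0,1]),isect(L[0,1],L[1,2]),isect(L[1,2],L[2,3]),isect(L[2,3],L[3,0]),isect(L[0,1],L[4,5]),isect(L[2,3],L[4,5])])
    return a,[l[2] for l in L.values()]
a,n=fit(T,a);print(n)
W=np.array([onz(T,*p,.024) for p in a])
b0=np.array([(232,42),(321,98),(187,175),(93,108),(263,65),(124,134)])/2.75+[190,130]
b,n=fit(S,b0);print(n,'shift',np.abs(b-b0).max())
for i in range(6):
    print(i,W[i][:2],'tri',*tri(T,a[i],S,b[i]))
W=W[:,:2]
def an(p,q):d=W[p]-W[q];return np.degrees(np.arctan2(d[1],d[0])),np.linalg.norm(d)
print('x edges',an(0,3),an(4,5),an(1,2),'y edges',an(0,1),an(3,2))
E
python3 pal.py
```

```text
[39, 39, 38, 39, 34]
[33, 27, 38, 27, 35] shift 4.730682373046875
0 [0.6019 0.2525] tri [0.6017 0.2504 0.029 ] 0.001631918818891561
1 [0.6386 0.0957] tri [0.6382 0.0943 0.0288] 0.0016854116479504122
2 [0.4434 0.0566] tri [0.4437 0.0556 0.0288] 0.0009435793892915744
3 [0.4163 0.2154] tri [0.417  0.2136 0.0286] 0.0016020841515204326
4 [0.6168 0.1889] tri [0.6169 0.1871 0.0282] 0.002228511360369437
5 [0.4273 0.1506] tri [0.4277 0.149  0.0293] 0.0009388322017529762
x edges (np.float64(11.299363336541045), np.float64(0.18932641764847485)) (np.float64(11.401485320423575), np.float64(0.19328139701736644)) (np.float64(11.321089164475138), np.float64(0.19904382659813355)) y edges (np.float64(103.15574685667309), np.float64(0.1610821346441847)) (np.float64(99.69933929573787), np.float64(0.1611358944504037))
```

```bash
cat >> h.py <<'E'
def plan(*wps):
    """shift (m) and turn (deg) in tool axes from the present pose to each (x,y,z,tool-x yaw deg), tool down"""
    o=get_obs();p=np.array(o['position']);r=R.from_quat(o['ee_rot'])
    x=r.apply([1,0,0]);print('t',o['clock'],'p',np.round(p,4),'yaw',round(np.degrees(np.arctan2(x[1],x[0])),1),'grip',round(o['grip_width'],3),'gf',round(float(o['grasp_force']),1),'ft',np.round(o['ft_force'],1))
    for w in wps:
        y=np.radians(w[3]);t=R.from_matrix(np.c_[[np.cos(y),np.sin(y),0],[np.sin(y),-np.cos(y),0],[0,0,-1]])
        d=r.inv().apply(np.array(w[:3])-p);a=(r.inv()*t).as_rotvec(degrees=True)
        print(np.round(d,4).tolist(),np.round(a,1).tolist(),'dist',round(np.linalg.norm(d),3),'rot',round(np.linalg.norm(a)))
E
python3 -c "
from h import *
plan((.548,.163,.20,68.4),(.548,.163,.028,68.4))"
```

```text
t 0.3 p [0.2018 0.5914 0.2311] yaw 161.2 grip 0.999 gf 0.0 ft [0.3 0.1 0.2]
[-0.466, -0.2937, 0.0312] [-0.0, 0.0, 92.8] dist 0.552 rot 93
[-0.466, -0.2936, 0.2032] [-0.0, 0.0, 92.8] dist 0.587 rot 93
```

>>> carry_out:
  motion:
    - {"xyz": [0,0,-0.05],"angular": [0,0,0]}
    - {"xyz": [0,0,-0.1],"angular": [0,0,0]}
    - {"xyz": [0,0,-0.15],"angular": [0,0,8]}
    - {"xyz": [0,0,-0.2],"angular": [0,0,16]}
    - {"xyz": [-0.04,-0.03,-0.2],"angular": [0,0,24]}
    - {"xyz": [-0.08,-0.055,-0.2],"angular": [0,0,32]}
    - {"xyz": [-0.12,-0.08,-0.2],"angular": [0,0,40]}
    - {"xyz": [-0.16,-0.105,-0.2],"angular": [0,0,48]}
    - {"xyz": [-0.2,-0.13,-0.2],"angular": [0,0,56]}
    - {"xyz": [-0.24,-0.155,-0.2],"angular": [0,0,64]}
    - {"xyz": [-0.28,-0.18,-0.2],"angular": [0,0,72]}
    - {"xyz": [-0.32,-0.205,-0.2],"angular": [0,0,80]}
  hand: 0.9
  grip_force: 60

```text
clock: 1.5
position: [0.4393, 0.2924, 0.4315]
ee_rot: [0.761, 0.648, 0.0, -0.0]
ft_force: [0.3, 1.0, -0.4]
grip_width: 0.905
grasp_force: 0.0
```

```bash
python3 -c "
from h import *
plan((.548,.163,.30,68.4),(.548,.163,.10,68.4),(.548,.163,.028,68.4))
snap('top','t1.png')"
```

```text
t 1.5 p [0.4393 0.2924 0.4315] yaw 80.8 grip 0.905 gf 0.0 ft [ 0.3  1.  -0.4]
[-0.1106, 0.1279, 0.1315] [0.0, -0.0, 12.4] dist 0.214 rot 12
[-0.1107, 0.1279, 0.3315] [0.0, -0.0, 12.4] dist 0.372 rot 12
[-0.1108, 0.1278, 0.4035] [0.0, -0.0, 12.4] dist 0.437 rot 12
```

>>> carry_out:
  motion:
    - {"xyz": [-0.03,0.035,0],"angular": [0,0,6]}
    - {"xyz": [-0.06,0.07,0],"angular": [0,0,12.4]}
    - {"xyz": [-0.09,0.1,0.01],"angular": [0,0,12.4]}
    - {"xyz": [-0.111,0.128,0.04],"angular": [0,0,12.4]}
    - {"xyz": [-0.111,0.128,0.085],"angular": [0,0,12.4]}
    - {"xyz": [-0.111,0.128,0.13],"angular": [0,0,12.4]}
    - {"xyz": [-0.111,0.128,0.175],"angular": [0,0,12.4]}
    - {"xyz": [-0.111,0.128,0.22],"angular": [0,0,12.4]}
    - {"xyz": [-0.111,0.128,0.265],"angular": [0,0,12.4]}
    - {"xyz": [-0.111,0.128,0.295],"angular": [0,0,12.4]}
    - {"xyz": [-0.111,0.128,0.31],"angular": [0,0,12.4]}
    - {"xyz": [-0.111,0.128,0.31],"angular": [0,0,12.4]}

```text
clock: 2.75
position: [0.547, 0.1647, 0.1198]
ee_rot: [0.825, 0.565, -0.001, -0.0]
ft_force: [-0.1, 0.3, 0.8]
grip_width: 0.9
grasp_force: 0.0
```

```bash
python3 -c "
from h import *
plan((.548,.163,.028,68.4))
t=snap('top')['img'];s=snap('side')['img']
a=cv2.resize(t[130:270,150:290],(560,560),interpolation=2);b=cv2.resize(s[120:220,190:335],(797,550),interpolation=2)
cv2.imwrite('pics/d.png',b[...,::-1]);cv2.imwrite('pics/d2.png',a[...,::-1])"
```

```text
t 2.75 p [0.547  0.1647 0.1198] yaw 68.8 grip 0.9 gf 0.0 ft [-0.1  0.3  0.8]
[-0.001, 0.0018, 0.0918] [-0.1, 0.1, 0.4] dist 0.092 rot 0
```

View pics/d.png

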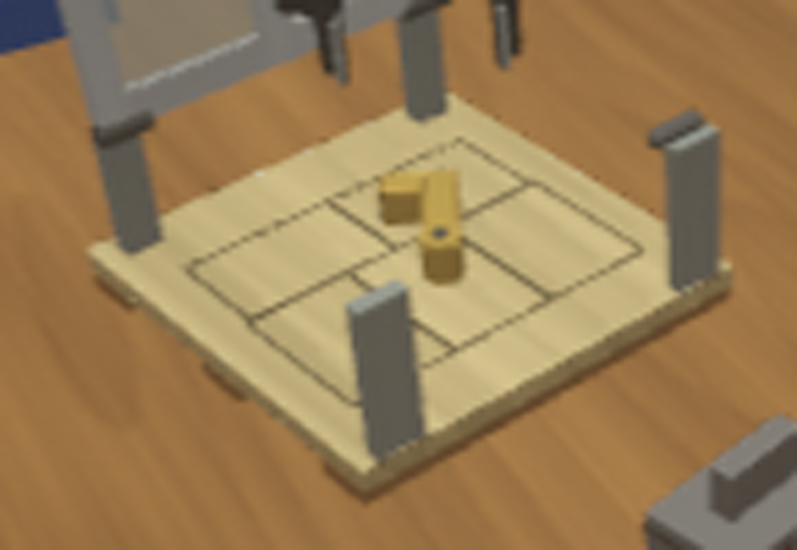

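Side crop: jaw unmoved at about (425,215) in the crop, the open fingers above it at (340,80) and (505,65).

>>> carry_out:
  motion:
    - {"xyz": [-0.001,0.001,0.04],"angular": [0,0,0]}
    - {"xyz": [-0.001,0.001,0.07],"angular": [0,0,0]}
    - {"xyz": [-0.001,0.001,0.09],"angular": [0,0,0]}
    - {"xyz": [-0.001,0.001,0.09],"angular": [0,0,0]}
    - {"xyz": [-0.001,0.001,0.09],"angular": [0,0,0]}

```text
clock: 3.35
position: [0.5497, 0.164, 0.0332]
ee_rot: [0.825, 0.565, 0.001, 0.0]
ft_force: [-0.4, 0.5, 1.0]
grip_width: 0.9
grasp_force: 0.0
```

>>> carry_out:
  motion:
    - {"xyz": [0,0,0],"angular": [0,0,0]}
    - {"xyz": [0,0,0],"angular": [0,0,0]}
    - {"xyz": [0,0,0],"angular": [0,0,0]}
    - {"xyz": [0,0,0],"angular": [0,0,0]}
    - {"xyz": [0,0,0],"angular": [0,0,0]}
    - {"xyz": [0,0,0],"angular": [0,0,0]}
  hand: 0
  grip_force: 70

```text
clock: 3.95
position: [0.5491, 0.1639, 0.0323]
ee_rot: [0.825, 0.565, 0.001, -0.0]
ft_force: [-0.9, -0.6, 6.3]
grip_width: 0.211
grasp_force: 67.3
```

```bash
python3 -c "
from h import *
plan((.548,.163,.20,68.4),(.571,-.368,.20,91),(.571,-.368,.12,91))"
```

```text
t 3.95 p [0.5491 0.1639 0.0323] yaw 68.8 grip 0.211 gf 67.3 ft [-0.9 -0.6  6.3]
[-0.001, -0.0005, -0.1677] [0.0, -0.1, 0.4] dist 0.168 rot 0
[-0.4876, 0.2133, -0.1682] [0.1, -0.1, -22.2] dist 0.558 rot 22
[-0.4877, 0.2132, -0.0882] [0.1, -0.1, -22.2] dist 0.54 rot 22
```

>>> carry_out:
  motion:
    - {"xyz": [0,0,-0.03],"angular": [0,0,0]}
    - {"xyz": [0,0,-0.07],"angular": [0,0,0]}
    - {"xyz": [0,0,-0.115],"angular": [0,0,0]}
    - {"xyz": [0,0,-0.16],"angular": [0,0,0]}
    - {"xyz": [-0.04,0.017,-0.17],"angular": [0,0,-4]}
    - {"xyz": [-0.085,0.037,-0.17],"angular": [0,0,-8]}
    - {"xyz": [-0.13,0.057,-0.17],"angular": [0,0,-12]}
    - {"xyz": [-0.175,0.077,-0.17],"angular": [0,0,-16]}
    - {"xyz": [-0.22,0.097,-0.17],"angular": [0,0,-20]}
    - {"xyz": [-0.265,0.116,-0.17],"angular": [0,0,-22]}
    - {"xyz": [-0.31,0.136,-0.17],"angular": [0,0,-22]}
    - {"xyz": [-0.355,0.155,-0.17],"angular": [0,0,-22]}

```text
clock: 5.15
position: [0.5639, -0.2253, 0.2011]
ee_rot: [0.702, 0.712, 0.0, -0.0]
ft_force: [0.3, 0.3, -2.9]
grip_width: 0.214
grasp_force: 67.0
```

```bash
python3 -c "
from h import *
plan((.571,-.368,.19,91),(.571,-.368,.12,91))
T=snap('top','t2.png')
h=cv2.cvtColor(T['img'],cv2.COLOR_RGB2HSV)
f=lambda U,V:((U+.5)/3.8-.5+300,(V+.5)/3.8-.5+135)
print('can top c',onz(T,*f(735,182),.154),'edge',onz(T,*f(670,182),.154),'pad',onz(T,*f(402,130),.068),onz(T,*f(488,130),.068),'cup left',onz(T,*f(530,85),.084),onz(T,*f(572,125),.084))"
```

```text
t 5.15 p [ 0.5639 -0.2253  0.2011] yaw 90.8 grip 0.214 gf 67.0 ft [ 0.3  0.3 -2.9]
[-0.1428, 0.0051, 0.0111] [-0.0, -0.0, -0.2] dist 0.143 rot 0
[-0.1429, 0.0052, 0.0811] [-0.0, -0.0, -0.2] dist 0.164 rot 0
can top c [ 0.57094254 -0.49110859  0.154     ] edge [ 0.57002029 -0.4535148   0.154     ] pad [ 0.61621841 -0.316123    0.068     ] [ 0.61754468 -0.37136325  0.068     ] cup left [ 0.64386161 -0.39407823  0.084     ] [ 0.61849138 -0.42011754  0.084     ]
```

>>> carry_out:
  motion:
    - {"xyz": [-0.045,0,0],"angular": [0,0,0]}
    - {"xyz": [-0.09,-0.001,0],"angular": [0,0,0]}
    - {"xyz": [-0.13,-0.001,0.01],"angular": [0,0,0]}
    - {"xyz": [-0.143,-0.001,0.04],"angular": [0,0,0]}
    - {"xyz": [-0.143,-0.001,0.08],"angular": [0,0,0]}
    - {"xyz": [-0.143,-0.001,0.11],"angular": [0,0,0]}
    - {"xyz": [-0.143,-0.001,0.125],"angular": [0,0,0]}
    - {"xyz": [-0.143,-0.001,0.125],"angular": [0,0,0]}
    - {"xyz": [-0.143,-0.001,0.125],"angular": [0,0,0]}

```text
clock: 6.1
position: [0.5658, -0.3668, 0.0776]
ee_rot: [0.702, 0.712, 0.0, 0.001]
ft_force: [-0.0, 0.0, -2.3]
grip_width: 0.215
grasp_force: 67.1
```

```bash
python3 -c "
from h import *
plan((.566,-.368,.060,91))
t=snap('top')['img'];s=snap('side')['img']
b=cv2.resize(s[220:370,330:510],(720,600),interpolation=2)
cv2.imwrite('pics/e.png',b[...,::-1])"
```

```text
t 6.1 p [ 0.5658 -0.3668  0.0776] yaw 90.8 grip 0.215 gf 67.1 ft [-0.   0.  -2.3]
[-0.0012, 0.0002, 0.0176] [0.1, 0.0, -0.2] dist 0.018 rot 0
```

View pics/e.png

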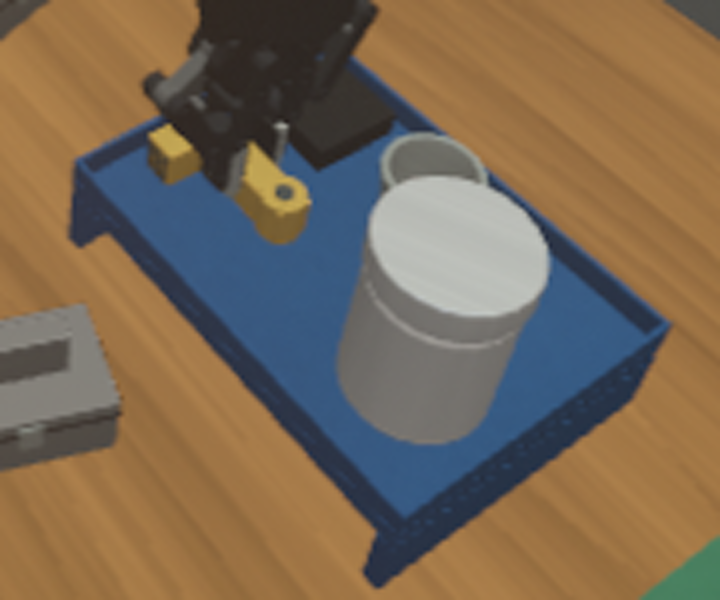

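Jaw is held level over the free half of the shelf, toe at (175,155), clear of the pad (345,115), cup and canister.

>>> carry_out:
  motion:
    - {"xyz": [0,0,0.007],"angular": [0,0,0]}
    - {"xyz": [0,0,0.012],"angular": [0,0,0]}
    - {"xyz": [0,0,0.015],"angular": [0,0,0]}
    - {"xyz": [0,0,0.018],"angular": [0,0,0]}
    - {"xyz": [0,0,0.019],"angular": [0,0,0]}
    - {"xyz": [0,0,0.02],"angular": [0,0,0]}
    - {"xyz": [0,0,0.02],"angular": [0,0,0]}

```text
clock: 6.9
position: [0.5652, -0.3664, 0.0583]
ee_rot: [0.702, 0.712, 0.001, -0.0]
ft_force: [-7.2, 6.3, 17.1]
grip_width: 0.211
grasp_force: 73.3
```

>>> carry_out:
  motion:
    - {"xyz": [0,0,-0.001],"angular": [0,0,0]}
    - {"xyz": [0,0,-0.001],"angular": [0,0,0]}
    - {"xyz": [0,0,-0.001],"angular": [0,0,0]}
    - {"xyz": [0,0,-0.001],"angular": [0,0,0]}
    - {"xyz": [0,0,-0.02],"angular": [0,0,0]}
    - {"xyz": [0,0,-0.05],"angular": [0,0,0]}
    - {"xyz": [0,0,-0.09],"angular": [0,0,0]}
    - {"xyz": [0,0,-0.13],"angular": [0,0,0]}
    - {"xyz": [0,0,-0.15],"angular": [0,0,0]}
  hand: 0.45

```text
clock: 7.8
position: [0.566, -0.3674, 0.2102]
ee_rot: [0.702, 0.712, 0.001, 0.002]
ft_force: [0.0, -0.2, -0.5]
grip_width: 0.453
grasp_force: 0.0
```

```bash
python3 -c "
from h import *
plan((.4169,-.3799,.20,161.2),(.4169,-.3799,.046,161.2),(.4169,-.3799,.20,-18.8))"
```

```text
t 7.8 p [ 0.566  -0.3674  0.2102] yaw 90.7 grip 0.453 gf 0.0 ft [ 0.  -0.2 -0.5]
[-0.0105, -0.1492, 0.0096] [0.1, 0.2, -70.5] dist 0.15 rot 70
[-0.0102, -0.1498, 0.1636] [0.1, 0.2, -70.5] dist 0.222 rot 70
[-0.0105, -0.1492, 0.0096] [0.3, -0.1, 109.5] dist 0.15 rot 110
```

>>> carry_out:
  motion:
    - {"xyz": [0,-0.012,0],"angular": [0,0,8.5]}
    - {"xyz": [0,-0.024,0],"angular": [0,0,17]}
    - {"xyz": [0,-0.036,0],"angular": [0,0,25.5]}
    - {"xyz": [0,-0.05,0],"angular": [0,0,34]}
    - {"xyz": [-0.004,-0.065,0],"angular": [0,0,42.5]}
    - {"xyz": [-0.006,-0.08,0],"angular": [0,0,51]}
    - {"xyz": [-0.008,-0.095,0],"angular": [0,0,59.5]}
    - {"xyz": [-0.01,-0.11,0],"angular": [0,0,68]}
    - {"xyz": [-0.01,-0.125,0.01],"angular": [0,0,76.5]}
    - {"xyz": [-0.01,-0.14,0.02],"angular": [0,0,85]}
    - {"xyz": [-0.0105,-0.149,0.03],"angular": [0,0,93.5]}
    - {"xyz": [-0.0105,-0.149,0.04],"angular": [0,0,102]}
  hand: 0.6

```text
clock: 9.0
position: [0.4151, -0.3794, 0.1661]
ee_rot: [0.995, -0.102, 0.0, -0.0]
ft_force: [0.7, 0.2, -0.0]
grip_width: 0.599
grasp_force: 0.0
```

```bash
python3 -c "
from h import *
plan((.4169,-.3799,.046,-18.8))
T=snap('top','t3.png');h=cv2.cvtColor(T['img'],cv2.COLOR_RGB2HSV)
m=((h[...,0]<26)&(h[...,0]>12)&(h[...,1]>130)&(h[...,2]>150)).astype(np.uint8);m[:,:395]=0;m[:,500:]=0;m[:145]=0;m[215:]=0
for c in cv2.findContours(m,0,2)[0]:
  if cv2.contourArea(c)>30:
    r=cv2.minAreaRect(c);print(r,onz(T,*r[0],.074))"
```

```text
t 9.0 p [ 0.4151 -0.3794  0.1661] yaw -11.7 grip 0.599 gf 0.0 ft [ 0.7  0.2 -0. ]
[0.0018, 0.0002, 0.1201] [-0.0, -0.0, 7.1] dist 0.12 rot 7
((427.9637451171875, 194.51986694335938), (16.21110725402832, 32.459228515625), 87.87889862060547) [ 0.55297652 -0.36872393  0.074     ]
```

>>> carry_out:
  motion:
    - {"xyz": [0.002,0,0.03],"angular": [0,0,7.1]}
    - {"xyz": [0.002,0,0.065],"angular": [0,0,7.1]}
    - {"xyz": [0.002,0,0.1],"angular": [0,0,7.1]}
    - {"xyz": [0.002,0,0.118],"angular": [0,0,7.1]}
    - {"xyz": [0.002,0,0.12],"angular": [0,0,7.1]}
    - {"xyz": [0.002,0,0.12],"angular": [0,0,7.1]}

```text
clock: 9.65
position: [0.4186, -0.3799, 0.0471]
ee_rot: [0.987, -0.159, 0.0, 0.0]
ft_force: [-1.4, -0.2, 0.4]
grip_width: 0.603
grasp_force: 0.0
```

>>> carry_out:
  motion:
    - {"xyz": [0,0,0],"angular": [0,0,0]}
    - {"xyz": [0,0,0],"angular": [0,0,0]}
    - {"xyz": [0,0,0],"angular": [0,0,0]}
    - {"xyz": [0,0,0],"angular": [0,0,0]}
    - {"xyz": [0,0,0],"angular": [0,0,0]}
  hand: 0
  grip_force: 70

```text
clock: 10.15
position: [0.4189, -0.3801, 0.0473]
ee_rot: [0.987, -0.159, 0.001, 0.0]
ft_force: [-0.1, -0.5, 7.7]
grip_width: 0.146
grasp_force: 72.0
```

```bash
python3 -c "
from h import *
plan((.4169,-.3799,.20,-18.8),(.45,.05,.2,11.4),(.5621,.2115,.2,11.4),(.5621,.2115,.09,11.4))"
```

```text
t 10.15 p [ 0.4189 -0.3801  0.0473] yaw -18.3 grip 0.146 gf 72.0 ft [-0.1 -0.5  7.7]
[-0.0017, 0.0006, -0.1527] [0.0, -0.1, 0.5] dist 0.153 rot 0
[-0.1055, -0.4179, -0.1532] [0.1, -0.1, -29.7] dist 0.457 rot 30
[-0.05, -0.6065, -0.1531] [0.1, -0.1, -29.7] dist 0.628 rot 30
[-0.0502, -0.6066, -0.0431] [0.1, -0.1, -29.7] dist 0.61 rot 30
```

>>> carry_out:
  motion:
    - {"xyz": [0,0,-0.02],"angular": [0,0,0]}
    - {"xyz": [0,0,-0.06],"angular": [0,0,0]}
    - {"xyz": [0,-0.02,-0.1],"angular": [0,0,0]}
    - {"xyz": [-0.003,-0.06,-0.135],"angular": [0,0,-3]}
    - {"xyz": [-0.01,-0.105,-0.15],"angular": [0,0,-6]}
    - {"xyz": [-0.02,-0.15,-0.153],"angular": [0,0,-9]}
    - {"xyz": [-0.03,-0.195,-0.153],"angular": [0,0,-12]}
    - {"xyz": [-0.04,-0.24,-0.153],"angular": [0,0,-15]}
    - {"xyz": [-0.05,-0.285,-0.153],"angular": [0,0,-18]}
    - {"xyz": [-0.055,-0.33,-0.153],"angular": [0,0,-21]}
    - {"xyz": [-0.055,-0.375,-0.153],"angular": [0,0,-24]}
    - {"xyz": [-0.055,-0.42,-0.153],"angular": [0,0,-27]}

```text
clock: 11.35
position: [0.4979, 0.0388, 0.1991]
ee_rot: [0.997, 0.077, -0.0, -0.001]
ft_force: [0.8, -0.6, -2.3]
grip_width: 0.149
grasp_force: 70.4
```

```bash
python3 -c "
from h import *
plan((.564,.2119,.2,11.4),(.564,.2119,.085,11.4))"
```

```text
t 11.35 p [0.4979 0.0388 0.1991] yaw 8.8 grip 0.149 gf 70.4 ft [ 0.8 -0.6 -2.3]
[0.0919, -0.1609, -0.0006] [-0.1, 0.0, -2.6] dist 0.185 rot 3
[0.0919, -0.1607, 0.1144] [-0.1, 0.0, -2.6] dist 0.218 rot 3
```

>>> carry_out:
  motion:
    - {"xyz": [0.025,-0.04,0],"angular": [0,0,-2.6]}
    - {"xyz": [0.05,-0.08,0],"angular": [0,0,-2.6]}
    - {"xyz": [0.07,-0.12,0],"angular": [0,0,-2.6]}
    - {"xyz": [0.09,-0.15,0],"angular": [0,0,-2.6]}
    - {"xyz": [0.092,-0.161,0.02],"angular": [0,0,-2.6]}
    - {"xyz": [0.092,-0.161,0.055],"angular": [0,0,-2.6]}
    - {"xyz": [0.092,-0.161,0.085],"angular": [0,0,-2.6]}
    - {"xyz": [0.092,-0.161,0.11],"angular": [0,0,-2.6]}
    - {"xyz": [0.092,-0.161,0.11],"angular": [0,0,-2.6]}
    - {"xyz": [0.092,-0.161,0.11],"angular": [0,0,-2.6]}

```text
clock: 12.35
position: [0.5648, 0.2095, 0.0896]
ee_rot: [0.995, 0.098, -0.0, 0.0]
ft_force: [1.2, -0.0, -4.3]
grip_width: 0.14
grasp_force: 70.4
```

```bash
python3 -c "
from h import *
plan((.564,.2119,.085,11.4),(.564,.2119,.071,11.4))
T=snap('top','t4.png');snap('side','s4.png')
print([np.round(proj(T,[*p,.024])).tolist() for p in [(.6019,.2525),(.6386,.0957),(.4163,.2154)]])
cv2.imwrite('pics/f.png',cv2.resize(cv2.imread('pics/t4.png')[125:275,150:300],(600,600),interpolation=2))"
```

```text
t 12.35 p [0.5648 0.2095 0.0896] yaw 11.3 grip 0.14 gf 70.4 ft [ 1.2 -0.  -4.3]
[-0.0003, -0.0026, 0.0046] [0.0, 0.0, -0.1] dist 0.005 rot 0
[-0.0003, -0.0026, 0.0186] [0.0, 0.0, -0.1] dist 0.019 rot 0
[[181.0, 173.0], [242.0, 160.0], [190.0, 245.0]]
```

View pics/f.png

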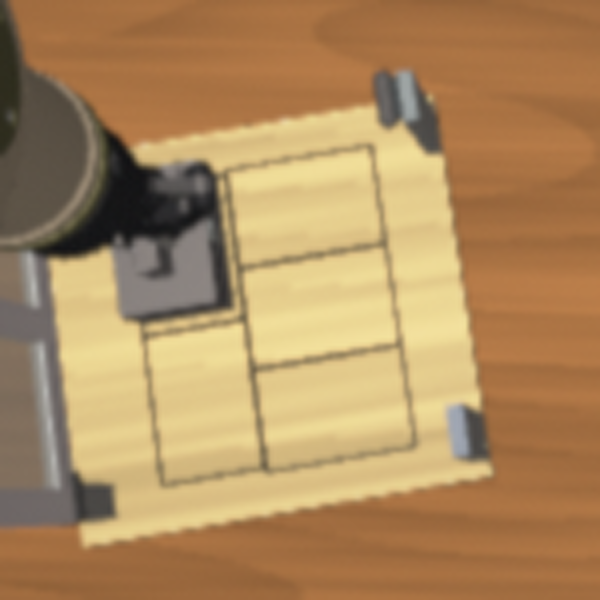

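Run:
```python
from h import *
class _:pass
T=camera('top');im=T['img']
c=np.array([.5621,.2115]);a=np.radians(11.37);ex=np.array([np.cos(a),np.sin(a)]);ey=np.array([-ex[1],ex[0]])
for z in(.0423,.0823):
    for sx,sy in((-1,-1),(-1,1),(1,-1)):
        p=c+sx*.045*ex+sy*.03*ey
        print(z,sx,sy,np.round((proj(T,[*p,z])-[150,125])*4,1))
g=cv2.cvtColor(im,cv2.COLOR_RGB2GRAY);hs=cv2.cvtColor(im,cv2.COLOR_RGB2HSV)
# rows/cols of grey & saturation profile across right edge and bottom edge
print('row 195 S',hs[195,195:216,1],'V',hs[195,195:216,2])
print('col 198 S',hs[190:213,198,1],'V',hs[190:213,198,2])
```

```text
0.0423 -1 -1 [229.7 310.1]
0.0423 -1 1 [135.  326.4]
0.0423 1 -1 [211.2 171.5]
0.0823 -1 -1 [210.6 301.6]
0.0823 -1 1 [111.9 318.7]
0.0823 1 -1 [191.5 157.4]
row 195 S [ 20  18  20  20  18  20  18  18  20  18  22  51  90 101  95  97 102  98
  97  97  97] V [140 139 140 140 140 141 140 130  89  56  57  75 142 200 163 163 221 232
 233 232 232]
col 198 S [ 18  18  18  18  20  20  18  18  18  19  17  22  66  94 101 102  97  98
  96  92  94  95  95] V [139 139 139 139 140 140 140 139 140 137 119  80  93 160 219 216 169 177
 230 240 239 237 236]
```

>>> carry_out:
  motion:
    - {"xyz": [-0.0025,-0.0025,0.003],"angular": [0,0,0]}
    - {"xyz": [-0.0025,-0.0025,0.006],"angular": [0,0,0]}
    - {"xyz": [-0.0025,-0.0025,0.01],"angular": [0,0,0]}
    - {"xyz": [-0.0025,-0.0025,0.013],"angular": [0,0,0]}
    - {"xyz": [-0.0025,-0.0025,0.016],"angular": [0,0,0]}
    - {"xyz": [-0.0025,-0.0025,0.018],"angular": [0,0,0]}
    - {"xyz": [-0.0025,-0.0025,0.018],"angular": [0,0,0]}
    - {"xyz": [-0.0025,-0.0025,0.018],"angular": [0,0,0]}

```text
clock: 13.3
position: [0.5625, 0.2099, 0.0714]
ee_rot: [0.995, 0.097, 0.0, 0.001]
ft_force: [2.1, -7.2, -2.5]
grip_width: 0.146
grasp_force: 70.7
```

>>> carry_out:
  motion:
    - {"xyz": [0,-0.001,-0.005],"angular": [0,0,0]}
    - {"xyz": [0,-0.002,-0.005],"angular": [0,0,0]}
    - {"xyz": [0,-0.002,-0.005],"angular": [0,0,0]}
    - {"xyz": [0,-0.002,-0.005],"angular": [0,0,0]}

```text
clock: 13.7
position: [0.5623, 0.2124, 0.0769]
ee_rot: [0.995, 0.097, 0.001, 0.0]
ft_force: [1.5, -5.5, -0.6]
grip_width: 0.149
grasp_force: 70.4
```

>>> carry_out:
  motion:
    - {"xyz": [0,0.001,0],"angular": [0,0,0]}
    - {"xyz": [0,0.001,0],"angular": [0,0,0]}
    - {"xyz": [0,0.001,0],"angular": [0,0,0]}

```text
clock: 14.0
position: [0.5621, 0.2122, 0.0765]
ee_rot: [0.995, 0.098, 0.0, 0.0]
ft_force: [1.2, -4.6, -1.5]
grip_width: 0.146
grasp_force: 70.4
```

Run:
```python
from h import *
plan((.5621,.2115,.071,11.4))
s=camera('side')['img'];t=camera('top')['img']
cv2.imwrite('pics/g.png',np.hstack([cv2.resize(s[60:210,180:330],(400,400),interpolation=2),cv2.resize(t[125:225,120:220],(400,400),interpolation=2)])[...,::-1])
```

```text
t 14.0 p [0.5621 0.2122 0.0765] yaw 11.2 grip 0.146 gf 70.4 ft [ 1.2 -4.6 -1.5]
[-0.0001, 0.0007, 0.0055] [0.0, -0.0, -0.2] dist 0.006 rot 0
```

View pics/g.png

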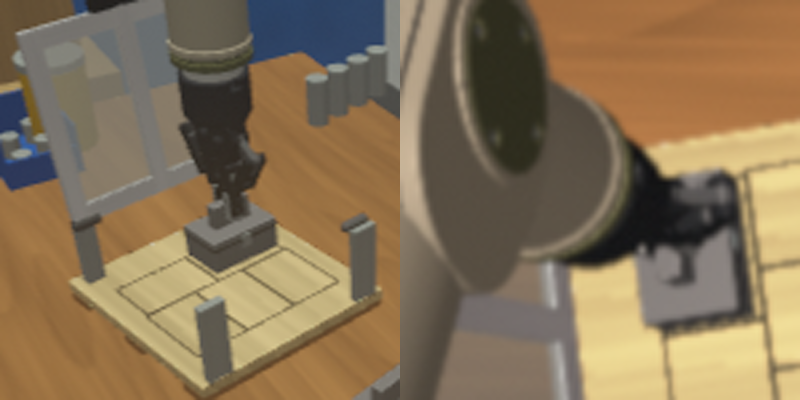

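>>> carry_out:
  motion:
    - {"xyz": [0,0.0005,0.002],"angular": [0,0,0]}
    - {"xyz": [0,0.0005,0.004],"angular": [0,0,0]}
    - {"xyz": [0,0.0005,0.006],"angular": [0,0,0]}
    - {"xyz": [0,0.0005,0.007],"angular": [0,0,0]}
    - {"xyz": [0,0.0005,0.007],"angular": [0,0,0]}

```text
clock: 14.6
position: [0.5621, 0.2113, 0.0711]
ee_rot: [0.995, 0.098, -0.0, -0.0]
ft_force: [-9.3, -8.6, 23.3]
grip_width: 0.148
grasp_force: 74.2
```

>>> carry_out:
  motion:
    - {"xyz": [0,0,-0.001],"angular": [0,0,0]}
    - {"xyz": [0,0,-0.001],"angular": [0,0,0]}
    - {"xyz": [0,0,-0.001],"angular": [0,0,0]}
    - {"xyz": [0,0,-0.01],"angular": [0,0,0]}
    - {"xyz": [0,0,-0.03],"angular": [0,0,0]}
    - {"xyz": [0,0.03,-0.07],"angular": [0,0,0]}
    - {"xyz": [0,0.075,-0.1],"angular": [0,0,0]}
    - {"xyz": [0,0.12,-0.12],"angular": [0,0,0]}
    - {"xyz": [0,0.165,-0.12],"angular": [0,0,0]}
    - {"xyz": [0,0.21,-0.12],"angular": [0,0,0]}
    - {"xyz": [0,0.255,-0.12],"angular": [0,0,0]}
    - {"xyz": [0,0.3,-0.12],"angular": [0,0,0]}
  hand: 0.35

```text
clock: 15.8
position: [0.6212, -0.0824, 0.1899]
ee_rot: [0.995, 0.099, 0.001, -0.001]
ft_force: [-0.1, 0.0, 0.2]
grip_width: 0.352
grasp_force: 0.0
```

```bash
cat > chk.py <<'E'
from fit import *
def check(umin=150,umax=290,vmin=150,vmax=270,z=.064,thr=115,T=None):
    T=T or camera('top');h=cv2.cvtColor(T['img'],cv2.COLOR_RGB2HSV)
    m=((h[...,1]<60)&(h[...,2]>thr)).astype(np.uint8);m[:,:umin]=0;m[:,umax:]=0;m[:vmin]=0;m[vmax:]=0
    m=cv2.morphologyEx(m,cv2.MORPH_CLOSE,np.ones((5,5)))
    for ct in cv2.findContours(m,0,cv2.CHAIN_APPROX_NONE)[0]:
        if not 300<cv2.contourArea(ct)<1500:continue
        P=np.float32([onz(T,*p,z)[:2]*1000 for p in ct[:,0]+0.0]);r=cv2.minAreaRect(P)
        a=r[2] if r[1][0]>r[1][1] else r[2]-90
        c=np.array(r[0])/1000;H=np.array([.5155,.2021]);t=np.radians(11.37);e=np.array([np.cos(t),np.sin(t)])
        d=c-H;print('rect',np.round(c,4),np.round(r[1],1),'yaw',round(a,1),'pallet-frame from cross mid (mm): x',round(1000*d@e,1),'y',round(1000*(-d[0]*e[1]+d[1]*e[0]),1))
E
python3 - <<'E'
from chk import *
T=snap('top','t5.png');check(T=T)
cv2.imwrite('pics/i.png',cv2.resize(T['img'][125:275,90:290],None,fx=4,fy=4,interpolation=2)[...,::-1])
plan((.4258,-.2371,.2,-14.3),(.4258,-.2371,.046,-14.3))
E
```

```text
rect [0.5604 0.2064] [89.  66.5] yaw 9.7 pallet-frame from cross mid (mm): x 44.9 y -4.6
rect [0.5112 0.287 ] [246.2  41.3] yaw 5.0 pallet-frame from cross mid (mm): x 12.6 y 84.1
t 15.85 p [ 0.6204 -0.0922  0.1903] yaw 10.8 grip 0.351 gf 0.0 ft [-5.  -5.9  0.1]
[-0.2184, 0.1057, -0.0096] [0.2, -0.1, 25.1] dist 0.243 rot 25
[-0.2186, 0.1052, 0.1444] [0.2, -0.1, 25.1] dist 0.282 rot 25
```

View pics/i.png

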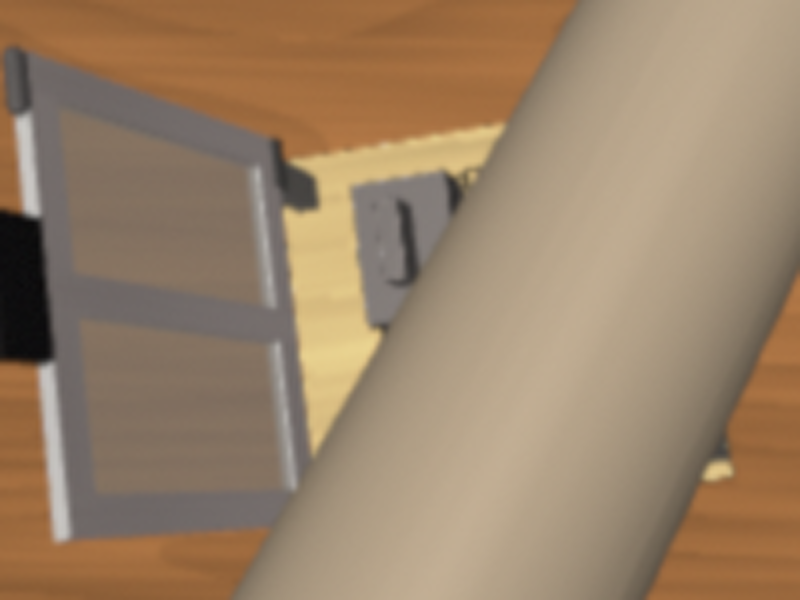

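>>> carry_out:
  motion:
    - {"xyz": [-0.04,0.02,0],"angular": [0,0,5]}
    - {"xyz": [-0.08,0.04,0],"angular": [0,0,10]}
    - {"xyz": [-0.12,0.06,0],"angular": [0,0,15]}
    - {"xyz": [-0.16,0.08,0],"angular": [0,0,20]}
    - {"xyz": [-0.2,0.1,0],"angular": [0,0,25]}
    - {"xyz": [-0.218,0.106,0],"angular": [0,0,25]}
    - {"xyz": [-0.218,0.106,0.03],"angular": [0,0,25]}
    - {"xyz": [-0.218,0.106,0.05],"angular": [0,0,25]}
    - {"xyz": [-0.218,0.106,0.05],"angular": [0,0,25]}
  hand: 0.6

```text
clock: 16.75
position: [0.4267, -0.2274, 0.1379]
ee_rot: [0.993, -0.119, -0.001, -0.001]
ft_force: [-0.3, -0.1, 0.7]
grip_width: 0.598
grasp_force: 0.0
```

Run:
```python
from chk import *
T=snap('top','t6.png');check(vmin=155,umin=168,T=T)
plan((.4258,-.2371,.046,-14.3))
```

```text
rect [0.5604 0.2106] [87.4 58. ] yaw 10.9 pallet-frame from cross mid (mm): x 45.7 y -0.5
t 16.8 p [ 0.4272 -0.2282  0.1392] yaw -13.7 grip 0.596 gf 0.0 ft [ 0.6 -0.7  0.8]
[0.0009, 0.0089, 0.0932] [0.0, 0.1, 0.6] dist 0.094 rot 1
```

>>> carry_out:
  motion:
    - {"xyz": [0.001,0.009,0.02],"angular": [0,0,0.6]}
    - {"xyz": [0.001,0.009,0.055],"angular": [0,0,0.6]}
    - {"xyz": [0.001,0.009,0.085],"angular": [0,0,0.6]}
    - {"xyz": [0.001,0.009,0.093],"angular": [0,0,0.6]}
    - {"xyz": [0.001,0.009,0.093],"angular": [0,0,0.6]}
    - {"xyz": [0.001,0.009,0.093],"angular": [0,0,0.6]}

```text
clock: 17.4
position: [0.4274, -0.2381, 0.048]
ee_rot: [0.992, -0.125, 0.001, 0.0]
ft_force: [0.3, -0.2, 0.2]
grip_width: 0.598
grasp_force: 0.0
```

>>> carry_out:
  motion:
    - {"xyz": [0,0,0],"angular": [0,0,0]}
    - {"xyz": [0,0,0],"angular": [0,0,0]}
    - {"xyz": [0,0,0],"angular": [0,0,0]}
    - {"xyz": [0,0,0],"angular": [0,0,0]}
    - {"xyz": [0,0,0],"angular": [0,0,0]}
  hand: 0

```text
clock: 17.9
position: [0.4269, -0.2378, 0.0471]
ee_rot: [0.992, -0.125, 0.001, -0.0]
ft_force: [-0.8, 0.5, 7.6]
grip_width: 0.145
grasp_force: 69.2
```

Run:
```python
from h import *
plan((.4258,-.2371,.2,-14.3),(.44,.05,.2,11.4),(.468,.1926,.2,11.4),(.468,.1926,.085,11.4))
```

```text
t 17.9 p [ 0.4269 -0.2378  0.0471] yaw -14.3 grip 0.145 gf 69.2 ft [-0.8  0.5  7.6]
[-0.0011, -0.0005, -0.1529] [-0.0, -0.1, -0.0] dist 0.153 rot 0
[-0.0584, -0.2822, -0.1529] [-0.0, -0.1, -25.7] dist 0.326 rot 26
[-0.0666, -0.4273, -0.1528] [-0.0, -0.1, -25.7] dist 0.459 rot 26
[-0.0668, -0.4272, -0.0378] [-0.0, -0.1, -25.7] dist 0.434 rot 26
```

>>> carry_out:
  motion:
    - {"xyz": [0,0,-0.02],"angular": [0,0,0]}
    - {"xyz": [0,0,-0.06],"angular": [0,0,0]}
    - {"xyz": [0,-0.02,-0.1],"angular": [0,0,0]}
    - {"xyz": [-0.006,-0.06,-0.135],"angular": [0,0,-4]}
    - {"xyz": [-0.015,-0.105,-0.15],"angular": [0,0,-8]}
    - {"xyz": [-0.025,-0.15,-0.153],"angular": [0,0,-12]}
    - {"xyz": [-0.035,-0.195,-0.153],"angular": [0,0,-16]}
    - {"xyz": [-0.045,-0.24,-0.153],"angular": [0,0,-20]}
    - {"xyz": [-0.055,-0.285,-0.153],"angular": [0,0,-24]}
    - {"xyz": [-0.062,-0.33,-0.153],"angular": [0,0,-25.7]}
    - {"xyz": [-0.066,-0.37,-0.153],"angular": [0,0,-25.7]}
    - {"xyz": [-0.066,-0.4,-0.153],"angular": [0,0,-25.7]}

```text
clock: 19.1
position: [0.4605, 0.1696, 0.1989]
ee_rot: [0.995, 0.101, -0.0, -0.0]
ft_force: [0.9, -1.1, -3.1]
grip_width: 0.147
grasp_force: 69.4
```

>>> carry_out:
  motion:
    - {"xyz": [0,-0.02,0],"angular": [0,0,0]}
    - {"xyz": [0.006,-0.03,0],"angular": [0,0,0]}
    - {"xyz": [0.006,-0.03,0.03],"angular": [0,0,0]}
    - {"xyz": [0.006,-0.03,0.07],"angular": [0,0,0]}
    - {"xyz": [0.006,-0.03,0.1],"angular": [0,0,0]}
    - {"xyz": [0.006,-0.03,0.113],"angular": [0,0,0]}
    - {"xyz": [0.006,-0.03,0.113],"angular": [0,0,0]}
    - {"xyz": [0.006,-0.03,0.113],"angular": [0,0,0]}

```text
clock: 19.9
position: [0.4621, 0.1961, 0.0873]
ee_rot: [0.995, 0.098, 0.0, 0.0]
ft_force: [0.8, -4.6, -3.6]
grip_width: 0.15
grasp_force: 70.0
```

Run:
```python
from h import *
plan((.469,.1928,.085,11.4),(.469,.1928,.071,11.4))
```

```text
t 19.9 p [0.4621 0.1961 0.0873] yaw 11.3 grip 0.15 gf 70.0 ft [ 0.8 -4.6 -3.6]
[0.0061, 0.0046, 0.0023] [0.0, -0.0, -0.1] dist 0.008 rot 0
[0.0061, 0.0046, 0.0163] [0.0, -0.0, -0.1] dist 0.018 rot 0
```

>>> carry_out:
  motion:
    - {"xyz": [0.004,0.004,0],"angular": [0,0,0]}
    - {"xyz": [0.006,0.005,0.002],"angular": [0,0,0]}
    - {"xyz": [0.006,0.005,0.006],"angular": [0,0,0]}
    - {"xyz": [0.006,0.005,0.01],"angular": [0,0,0]}
    - {"xyz": [0.006,0.005,0.012],"angular": [0,0,0]}
    - {"xyz": [0.006,0.005,0.012],"angular": [0,0,0]}

```text
clock: 20.5
position: [0.4679, 0.1931, 0.0739]
ee_rot: [0.995, 0.099, -0.0, 0.0]
ft_force: [0.3, -1.0, -2.6]
grip_width: 0.148
grasp_force: 69.9
```

Run:
```python
from h import *
plan((.469,.1928,.071,11.4))
```

```text
t 20.5 p [0.4679 0.1931 0.0739] yaw 11.4 grip 0.148 gf 69.9 ft [ 0.3 -1.  -2.6]
[0.001, 0.0005, 0.0029] [0.0, 0.0, -0.0] dist 0.003 rot 0
```

>>> carry_out:
  motion:
    - {"xyz": [0.001,0.0005,0.001],"angular": [0,0,0]}
    - {"xyz": [0.001,0.0005,0.002],"angular": [0,0,0]}
    - {"xyz": [0.001,0.0005,0.003],"angular": [0,0,0]}
    - {"xyz": [0.001,0.0005,0.004],"angular": [0,0,0]}
    - {"xyz": [0.001,0.0005,0.004],"angular": [0,0,0]}

```text
clock: 21.0
position: [0.4694, 0.1926, 0.0711]
ee_rot: [0.995, 0.099, -0.0, -0.0]
ft_force: [-5.5, -3.6, 11.2]
grip_width: 0.145
grasp_force: 71.8
```

>>> carry_out:
  motion:
    - {"xyz": [0,0,0],"angular": [0,0,0]}
    - {"xyz": [0,0,0],"angular": [0,0,0]}
    - {"xyz": [0,0,0],"angular": [0,0,0]}
    - {"xyz": [0,0,-0.01],"angular": [0,0,0]}
    - {"xyz": [0,0,-0.03],"angular": [0,0,0]}
    - {"xyz": [0,0.02,-0.07],"angular": [0,0,0]}
    - {"xyz": [0,0.06,-0.11],"angular": [0,0,0]}
    - {"xyz": [0,0.11,-0.13],"angular": [0,0,0]}
    - {"xyz": [0,0.16,-0.13],"angular": [0,0,0]}
    - {"xyz": [0,0.21,-0.13],"angular": [0,0,0]}
    - {"xyz": [0,0.26,-0.13],"angular": [0,0,0]}
    - {"xyz": [0,0.31,-0.13],"angular": [0,0,0]}
  hand: 0.35

```text
clock: 22.2
position: [0.5289, -0.1036, 0.2013]
ee_rot: [0.995, 0.1, 0.001, -0.001]
ft_force: [0.3, 0.4, 0.3]
grip_width: 0.352
grasp_force: 0.0
```

Run:
```python
from h import *
plan((.4132,-.1338,.2,18),(.4132,-.1338,.12,18))
```

```text
t 22.2 p [ 0.5289 -0.1036  0.2013] yaw 11.4 grip 0.352 gf 0.0 ft [0.3 0.4 0.3]
[-0.1194, 0.0067, 0.0011] [-0.0, -0.1, -6.6] dist 0.12 rot 7
[-0.1196, 0.0067, 0.0811] [-0.0, -0.1, -6.6] dist 0.145 rot 7
```

>>> carry_out:
  motion:
    - {"xyz": [-0.04,0,0],"angular": [0,0,-3]}
    - {"xyz": [-0.08,0,0],"angular": [0,0,-6.6]}
    - {"xyz": [-0.11,0,0],"angular": [0,0,-6.6]}
    - {"xyz": [-0.12,0,0.02],"angular": [0,0,-6.6]}
    - {"xyz": [-0.12,0,0.05],"angular": [0,0,-6.6]}
    - {"xyz": [-0.12,0,0.07],"angular": [0,0,-6.6]}
    - {"xyz": [-0.12,0,0.07],"angular": [0,0,-6.6]}
    - {"xyz": [-0.12,0,0.07],"angular": [0,0,-6.6]}
  hand: 0.6

```text
clock: 23.0
position: [0.4111, -0.1259, 0.131]
ee_rot: [0.988, 0.156, -0.0, 0.0]
ft_force: [0.5, -0.5, 0.6]
grip_width: 0.604
grasp_force: 0.0
```

Run:
```python
from chk import *
T=snap('top','t7.png');check(vmin=155,umin=168,T=T)
plan((.4132,-.1338,.046,18))
```

```text
t 23.05 p [ 0.4116 -0.1259  0.1314] yaw 18.0 grip 0.602 gf 0.0 ft [1.2 0.4 0.5]
[-0.0009, 0.008, 0.0854] [0.0, -0.0, -0.0] dist 0.086 rot 0
```

>>> carry_out:
  motion:
    - {"xyz": [-0.001,0.008,0.02],"angular": [0,0,0]}
    - {"xyz": [-0.001,0.008,0.05],"angular": [0,0,0]}
    - {"xyz": [-0.001,0.008,0.078],"angular": [0,0,0]}
    - {"xyz": [-0.001,0.008,0.085],"angular": [0,0,0]}
    - {"xyz": [-0.001,0.008,0.085],"angular": [0,0,0]}
    - {"xyz": [-0.001,0.008,0.085],"angular": [0,0,0]}

```text
clock: 23.65
position: [0.4134, -0.1338, 0.0468]
ee_rot: [0.988, 0.156, 0.001, -0.0]
ft_force: [0.3, -0.2, -0.8]
grip_width: 0.602
grasp_force: 0.0
```

>>> carry_out:
  motion:
    - {"xyz": [0,0,0],"angular": [0,0,0]}
    - {"xyz": [0,0,0],"angular": [0,0,0]}
    - {"xyz": [0,0,0],"angular": [0,0,0]}
    - {"xyz": [0,0,0],"angular": [0,0,0]}
    - {"xyz": [0,0,0],"angular": [0,0,0]}
  hand: 0

```text
clock: 24.15
position: [0.4133, -0.1334, 0.0461]
ee_rot: [0.988, 0.156, 0.001, -0.0]
ft_force: [-1.3, 0.7, 9.9]
grip_width: 0.145
grasp_force: 70.0
```

```bash
sed -i 's/<1500/<3000/; s/np.ones((5,5))/np.ones((3,3))/' chk.py
python3 - <<'E'
from chk import *
T=camera('top');T['img']=cv2.imread('pics/t7.png')[...,::-1].copy();check(vmin=155,umin=168,T=T)
plan((.4132,-.1338,.2,18),(.5316,.1225,.2,101.4),(.4679,.1102,.2,101.4))
cv2.imwrite('pics/j.png',cv2.resize(T['img'][130:280,110:290],None,fx=4,fy=4,interpolation=2)[...,::-1])
E
```

```text
rect [0.5142 0.2012] [181.9  58.4] yaw 11.3 pallet-frame from cross mid (mm): x -1.5 y -0.6
t 24.2 p [ 0.4133 -0.1334  0.0461] yaw 18.0 grip 0.144 gf 70.0 ft [-0.8  0.7  9.7]
[0.0001, 0.0003, -0.1539] [-0.0, -0.1, -0.0] dist 0.154 rot 0
[0.1918, -0.207, -0.1535] [0.0, -0.1, -83.4] dist 0.321 rot 83
[0.1274, -0.215, -0.1536] [0.0, -0.1, -83.4] dist 0.293 rot 83
```

View pics/j.png

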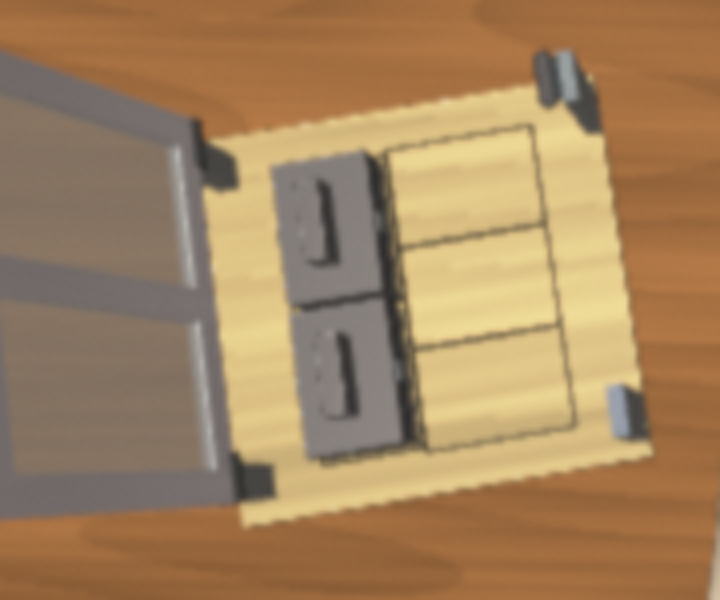

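>>> carry_out:
  motion:
    - {"xyz": [0,0,-0.02],"angular": [0,0,0]}
    - {"xyz": [0,0,-0.06],"angular": [0,0,0]}
    - {"xyz": [0,0,-0.1],"angular": [0,0,-8]}
    - {"xyz": [0,0,-0.135],"angular": [0,0,-16]}
    - {"xyz": [0,-0.02,-0.154],"angular": [0,0,-24]}
    - {"xyz": [0.015,-0.045,-0.154],"angular": [0,0,-32]}
    - {"xyz": [0.035,-0.075,-0.154],"angular": [0,0,-40]}
    - {"xyz": [0.055,-0.105,-0.154],"angular": [0,0,-48]}
    - {"xyz": [0.075,-0.135,-0.154],"angular": [0,0,-56]}
    - {"xyz": [0.095,-0.165,-0.154],"angular": [0,0,-64]}
    - {"xyz": [0.115,-0.195,-0.154],"angular": [0,0,-72]}
    - {"xyz": [0.127,-0.215,-0.154],"angular": [0,0,-80]}

```text
clock: 25.4
position: [0.4668, 0.1128, 0.1994]
ee_rot: [0.653, 0.757, 0.001, -0.0]
ft_force: [-0.3, -0.9, -4.2]
grip_width: 0.149
grasp_force: 70.0
```

Run:
```python
from h import *
plan((.4679,.1102,.085,101.4))
```

```text
t 25.4 p [0.4668 0.1128 0.1994] yaw 98.4 grip 0.149 gf 70.0 ft [-0.3 -0.9 -4.2]
[-0.0028, 0.0007, 0.1144] [0.0, -0.1, -3.0] dist 0.114 rot 3
```

>>> carry_out:
  motion:
    - {"xyz": [-0.003,0.001,0],"angular": [0,0,-3]}
    - {"xyz": [-0.003,0.001,0.03],"angular": [0,0,-3]}
    - {"xyz": [-0.003,0.001,0.065],"angular": [0,0,-3]}
    - {"xyz": [-0.003,0.001,0.1],"angular": [0,0,-3]}
    - {"xyz": [-0.003,0.001,0.114],"angular": [0,0,-3]}
    - {"xyz": [-0.003,0.001,0.114],"angular": [0,0,-3]}
    - {"xyz": [-0.003,0.001,0.114],"angular": [0,0,-3]}

```text
clock: 26.1
position: [0.4685, 0.1069, 0.0858]
ee_rot: [0.637, 0.771, -0.0, 0.0]
ft_force: [-0.4, -0.4, -4.5]
grip_width: 0.148
grasp_force: 69.9
```

Run:
```python
from h import *
plan((.4679,.1102,.071,101.4))
```

```text
t 26.1 p [0.4685 0.1069 0.0858] yaw 100.9 grip 0.148 gf 69.9 ft [-0.4 -0.4 -4.5]
[0.0033, 0.0001, 0.0148] [0.0, 0.0, -0.5] dist 0.015 rot 0
```

>>> carry_out:
  motion:
    - {"xyz": [0.003,0,0],"angular": [0,0,-0.5]}
    - {"xyz": [0.003,0,0.005],"angular": [0,0,-0.5]}
    - {"xyz": [0.003,0,0.01],"angular": [0,0,-0.5]}
    - {"xyz": [0.003,0,0.013],"angular": [0,0,-0.5]}
    - {"xyz": [0.003,0,0.015],"angular": [0,0,-0.5]}
    - {"xyz": [0.003,0,0.0165],"angular": [0,0,-0.5]}
    - {"xyz": [0.003,0,0.0165],"angular": [0,0,-0.5]}

```text
clock: 26.8
position: [0.4679, 0.1101, 0.0701]
ee_rot: [0.633, 0.774, 0.0, -0.001]
ft_force: [-11.0, -1.6, 26.1]
grip_width: 0.144
grasp_force: 74.2
```

Run:
```python
from h import *
plan((.4679,.1102,.0695,101.4))
```

```text
t 26.8 p [0.4679 0.1101 0.0701] yaw 101.4 grip 0.144 gf 74.2 ft [-11.   -1.6  26.1]
[0.0001, -0.0, 0.0006] [-0.1, -0.1, 0.0] dist 0.001 rot 0
```

>>> carry_out:
  motion:
    - {"xyz": [0,0,-0.001],"angular": [0,0,0]}
    - {"xyz": [0,0,-0.001],"angular": [0,0,0]}
    - {"xyz": [0,0,-0.001],"angular": [0,0,0]}
    - {"xyz": [0,0,-0.01],"angular": [0,0,0]}
    - {"xyz": [0,0,-0.03],"angular": [0,0,0]}
    - {"xyz": [0,0,-0.07],"angular": [0,0,0]}
    - {"xyz": [-0.03,0,-0.105],"angular": [0,0,8]}
    - {"xyz": [-0.07,0.01,-0.13],"angular": [0,0,16]}
    - {"xyz": [-0.11,0.02,-0.13],"angular": [0,0,24]}
    - {"xyz": [-0.15,0.03,-0.13],"angular": [0,0,32]}
    - {"xyz": [-0.19,0.04,-0.13],"angular": [0,0,40]}
    - {"xyz": [-0.22,0.05,-0.13],"angular": [0,0,48]}
  hand: 0.35

```text
clock: 28.0
position: [0.5609, -0.0983, 0.1992]
ee_rot: [0.895, 0.447, -0.0, 0.0]
ft_force: [-0.3, -0.0, 0.4]
grip_width: 0.35
grasp_force: 0.0
```

Run:
```python
from h import *
plan((.5703,-.1204,.12,16.6))
```

```text
t 28.0 p [ 0.5609 -0.0983  0.1992] yaw 53.0 grip 0.35 gf 0.0 ft [-0.3 -0.   0.4]
[-0.012, 0.0207, 0.0792] [0.0, 0.0, 36.4] dist 0.083 rot 36
```

>>> carry_out:
  motion:
    - {"xyz": [-0.006,0.01,0],"angular": [0,0,8]}
    - {"xyz": [-0.012,0.018,0.01],"angular": [0,0,16]}
    - {"xyz": [-0.012,0.018,0.03],"angular": [0,0,24]}
    - {"xyz": [-0.012,0.018,0.05],"angular": [0,0,32]}
    - {"xyz": [-0.012,0.018,0.07],"angular": [0,0,36.4]}
    - {"xyz": [-0.012,0.018,0.08],"angular": [0,0,36.4]}
    - {"xyz": [-0.012,0.018,0.08],"angular": [0,0,36.4]}
  hand: 0.6

```text
clock: 28.7
position: [0.5673, -0.1156, 0.1182]
ee_rot: [0.989, 0.15, -0.001, 0.0]
ft_force: [-0.4, -0.6, 0.5]
grip_width: 0.599
grasp_force: 0.0
```

Run:
```python
from chk import *
T=snap('top','t8.png');check(vmin=155,umin=168,T=T)
plan((.5703,-.1204,.046,16.6))
```

```text
rect [0.5259 0.2027] [158.1  60. ] yaw 11.3 pallet-frame from cross mid (mm): x 10.4 y -1.4
t 28.75 p [ 0.5678 -0.1159  0.1192] yaw 17.2 grip 0.6 gf 0.0 ft [-0.8 -1.   0. ]
[0.0011, 0.0051, 0.0732] [0.0, 0.0, 0.6] dist 0.073 rot 1
```

>>> carry_out:
  motion:
    - {"xyz": [0.001,0.005,0.02],"angular": [0,0,0.6]}
    - {"xyz": [0.001,0.005,0.045],"angular": [0,0,0.6]}
    - {"xyz": [0.001,0.005,0.068],"angular": [0,0,0.6]}
    - {"xyz": [0.001,0.005,0.072],"angular": [0,0,0.6]}
    - {"xyz": [0.001,0.005,0.072],"angular": [0,0,0.6]}
    - {"xyz": [0.001,0.005,0.072],"angular": [0,0,0.6]}

```text
clock: 29.35
position: [0.5711, -0.1207, 0.0484]
ee_rot: [0.99, 0.143, 0.001, 0.0]
ft_force: [-0.1, -0.4, 0.3]
grip_width: 0.6
grasp_force: 0.0
```

>>> carry_out:
  motion:
    - {"xyz": [0,0,0],"angular": [0,0,0]}
    - {"xyz": [0,0,0],"angular": [0,0,0]}
    - {"xyz": [0,0,0],"angular": [0,0,0]}
    - {"xyz": [0,0,0],"angular": [0,0,0]}
    - {"xyz": [0,0,0],"angular": [0,0,0]}
  hand: 0

```text
clock: 29.85
position: [0.5707, -0.1206, 0.0475]
ee_rot: [0.99, 0.143, 0.001, 0.0]
ft_force: [0.2, 0.1, 6.0]
grip_width: 0.145
grasp_force: 69.2
```

Run:
```python
from h import *
plan((.5703,-.1204,.046,16.6),(.5953,.1358,.2,101.4))
```

```text
t 29.85 p [ 0.5707 -0.1206  0.0475] yaw 16.5 grip 0.145 gf 69.2 ft [0.2 0.1 6. ]
[-0.0003, -0.0003, 0.0015] [0.0, -0.1, -0.1] dist 0.002 rot 0
[0.0964, -0.2389, -0.1525] [0.1, -0.0, -84.9] dist 0.299 rot 85
```

>>> carry_out:
  motion:
    - {"xyz": [0,0,-0.02],"angular": [0,0,0]}
    - {"xyz": [0,0,-0.06],"angular": [0,0,0]}
    - {"xyz": [0,0,-0.1],"angular": [0,0,-8]}
    - {"xyz": [0,0,-0.135],"angular": [0,0,-16]}
    - {"xyz": [0.005,-0.025,-0.153],"angular": [0,0,-24]}
    - {"xyz": [0.02,-0.055,-0.153],"angular": [0,0,-32]}
    - {"xyz": [0.035,-0.085,-0.153],"angular": [0,0,-40]}
    - {"xyz": [0.05,-0.12,-0.153],"angular": [0,0,-48]}
    - {"xyz": [0.065,-0.155,-0.153],"angular": [0,0,-56]}
    - {"xyz": [0.08,-0.19,-0.153],"angular": [0,0,-64]}
    - {"xyz": [0.09,-0.22,-0.153],"angular": [0,0,-72]}
    - {"xyz": [0.096,-0.239,-0.153],"angular": [0,0,-80]}

```text
clock: 31.05
position: [0.5939, 0.1394, 0.199]
ee_rot: [0.663, 0.749, -0.0, -0.001]
ft_force: [-0.8, -0.1, -3.5]
grip_width: 0.143
grasp_force: 69.0
```

>>> carry_out:
  motion:
    - {"xyz": [0,0,0],"angular": [0,0,-4.9]}
    - {"xyz": [0,0,0.03],"angular": [0,0,-4.9]}
    - {"xyz": [0,0,0.07],"angular": [0,0,-4.9]}
    - {"xyz": [0,0,0.1],"angular": [0,0,-4.9]}
    - {"xyz": [0,0,0.114],"angular": [0,0,-4.9]}
    - {"xyz": [0,0,0.114],"angular": [0,0,-4.9]}
    - {"xyz": [0,0,0.114],"angular": [0,0,-4.9]}

```text
clock: 31.75
position: [0.5952, 0.1359, 0.0869]
ee_rot: [0.634, 0.774, 0.0, 0.0]
ft_force: [0.6, -0.2, -2.9]
grip_width: 0.145
grasp_force: 68.9
```

Run:
```python
from h import *
plan((.5957,.1358,.071,101.4))
```

```text
t 31.75 p [0.5952 0.1359 0.0869] yaw 101.3 grip 0.145 gf 68.9 ft [ 0.6 -0.2 -2.9]
[-0.0002, 0.0004, 0.0159] [0.1, 0.0, -0.1] dist 0.016 rot 0
```

>>> carry_out:
  motion:
    - {"xyz": [0,0,0.005],"angular": [0,0,0]}
    - {"xyz": [0,0,0.01],"angular": [0,0,0]}
    - {"xyz": [0,0,0.013],"angular": [0,0,0]}
    - {"xyz": [0,0,0.015],"angular": [0,0,0]}
    - {"xyz": [0,0,0.0165],"angular": [0,0,0]}
    - {"xyz": [0,0,0.0165],"angular": [0,0,0]}

```text
clock: 32.35
position: [0.5947, 0.1362, 0.0715]
ee_rot: [0.634, 0.774, 0.001, -0.001]
ft_force: [-12.2, -1.3, 21.4]
grip_width: 0.146
grasp_force: 72.5
```

>>> carry_out:
  motion:
    - {"xyz": [0,0,-0.0005],"angular": [0,0,0]}
    - {"xyz": [0,0,-0.0005],"angular": [0,0,0]}
    - {"xyz": [0,0,-0.0005],"angular": [0,0,0]}
    - {"xyz": [0,0,-0.01],"angular": [0,0,0]}
    - {"xyz": [0,0,-0.03],"angular": [0,0,0]}
    - {"xyz": [0,0,-0.07],"angular": [0,0,0]}
    - {"xyz": [-0.03,0,-0.11],"angular": [0,0,0]}
    - {"xyz": [-0.07,0,-0.15],"angular": [0,0,0]}
    - {"xyz": [-0.12,0,-0.19],"angular": [0,0,0]}
    - {"xyz": [-0.17,0,-0.2],"angular": [0,0,0]}
    - {"xyz": [-0.22,-0.02,-0.2],"angular": [0,0,0]}
    - {"xyz": [-0.26,-0.05,-0.2],"angular": [0,0,0]}
  hand: 0.35

```text
clock: 33.55
position: [0.6042, -0.1114, 0.2701]
ee_rot: [0.634, 0.774, 0.0, 0.001]
ft_force: [1.0, -0.6, -0.5]
grip_width: 0.349
grasp_force: 0.0
```

Run:
```python
from chk import *
T=snap('top','t9.png');S=snap('side','s9.png')
plan()
cv2.imwrite('pics/k.png',cv2.resize(T['img'][125:275,90:290],None,fx=4,fy=4,interpolation=2)[...,::-1])
```

```text
t 33.65 p [ 0.6007 -0.1185  0.2706] yaw 100.7 grip 0.352 gf 0.0 ft [-0.8 -0.5  0.4]
```

View pics/k.png

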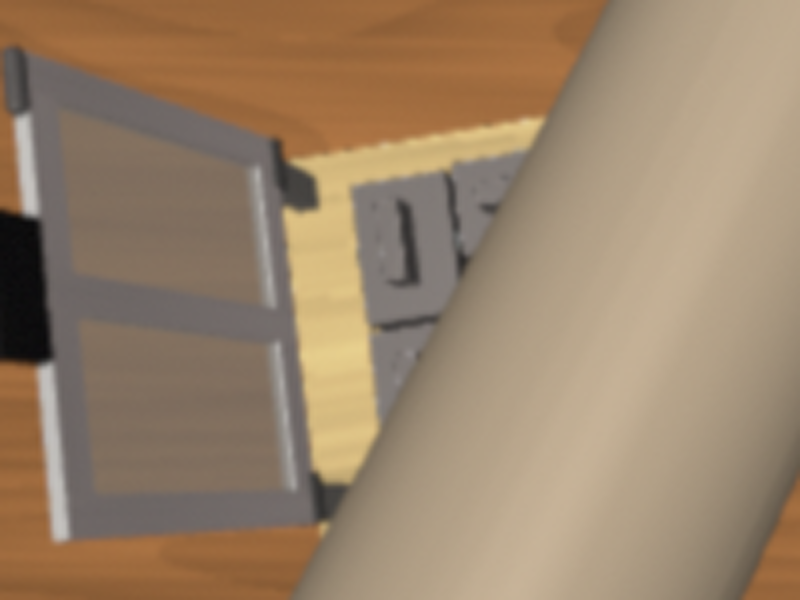

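Run:
```python
from fit import *
T=camera('top');S=camera('side')
T['img']=cv2.imread('pics/t9.png')[...,::-1].copy();S['img']=cv2.imread('pics/s9.png')[...,::-1].copy()
a=(np.array([(290,160),(323,545),(732,475),(672,97)])+.5)/4-.5+[90,125]
W=np.array([onz(T,*p,.024)[:2] for p in a]);print('slab corners',W.tolist(),'centre',W.mean(0))
t=np.radians(11.37);e=np.array([np.cos(t),np.sin(t)]);f=np.array([-e[1],e[0]])
for n,P in(('hinge line',(.5091,.2340)),('mid',(.5222,.1698)),('latch line',(.5410,.0762)),('cross mid',(.5155,.2021))):
    d=np.array(P)-W.mean(0);print(n,'pallet x,y',np.round(1000*d@e,1),np.round(1000*d@f,1))
for n,c,b in(('top',T,(70,110,160,230)),('side',S,(170,290,20,110))):
    g=c['img'].max(2);m=np.zeros_like(g);m[b[2]:b[3],b[0]:b[1]]=(g[b[2]:b[3],b[0]:b[1]]<40)
    for ct in cv2.findContours(m,0,2)[0]:
        if cv2.contourArea(ct)>60:
            print(n,cv2.contourArea(ct),np.round(cv2.boxPoints(cv2.minAreaRect(ct)),1).tolist(),cv2.boundingRect(ct))
```

```text
slab corners [[0.6220193389278466, 0.30320314697899137], [0.37674389759526655, 0.26193259615136094], [0.4270697534276071, 0.007597339636417913], [0.6697336088539814, 0.057124160510705915]] centre [0.5239 0.1575]
hinge line pallet x,y 0.6 77.9
mid pallet x,y 0.8 12.4
latch line pallet x,y 0.8 -83.0
cross mid pallet x,y 0.6 45.4
top 460.5 [[84.5, 178.0], [98.5999984741211, 176.6999969482422], [102.0999984741211, 213.89999389648438], [88.0, 215.1999969482422]] (85, 178, 18, 37)
side 219.0 [[209.1999969482422, 52.70000076293945], [230.60000610351562, 47.400001525878906], [233.39999389648438, 58.400001525878906], [211.89999389648438, 63.79999923706055]] (210, 48, 24, 16)
```

Run:
```python
from h import *
T=camera('top');S=camera('side')
hx=np.array([.5041,.2563,.104]);t=np.radians(11.37);e=np.array([np.cos(t),np.sin(t),0]);f=np.array([-e[1],e[0],0]);k=np.array([0,0,1])
for p,q in(((93.3,196),(221,55.6)),((100.3,195.3),(222.5,61.1)),((86.3,196.6),(220,50))):
    P,g=tri(T,p,S,q);d=P-hx;x,y,z=d@e,d@f,d@k
    print('tab',np.round(P,4),'gap',round(g,4),'rel hinge x,y,z',np.round([x,y,z],4),'r',round(np.hypot(y,z),4),'theta',round(np.arctan2(z,-y),3))
for th in(1.9,1.85,1.8,1.7,1.5,1.2,.9,.6,.3,0.1,0.0):
    for r,o in((.22,.02),):
        n=np.sin(th)*f+np.cos(th)*k;P=hx+r*(-np.cos(th)*f+np.sin(th)*k)+o*n
        print(th,np.round(P,4))
plan()
```

```text
tab [0.496  0.2961 0.3237] gap 0.0011 rel hinge x,y,z [-1.000e-04  4.060e-02  2.197e-01] r 0.2234 theta 1.753
tab [0.4979 0.2922 0.3097] gap 0.0043 rel hinge x,y,z [0.001  0.0364 0.2057] r 0.2089 theta 1.746
tab [0.4947 0.2991 0.338 ] gap 0.003 rel hinge x,y,z [-0.0008  0.0438  0.234 ] r 0.238 theta 1.756
1.9 [0.4863 0.3446 0.3057]
1.85 [0.4884 0.3346 0.31  ]
1.8 [0.4904 0.3244 0.3137]
1.7 [0.4946 0.3035 0.3196]
1.5 [0.5032 0.2606 0.3249]
1.2 [0.5161 0.1964 0.3163]
0.9 [0.528  0.1376 0.2888]
0.6 [0.5377 0.0894 0.2447]
0.3 [0.5444 0.056  0.1881]
0.1 [0.5469 0.0437 0.1459]
0.0 [0.5475 0.0406 0.124 ]
t 33.85 p [ 0.604  -0.1078  0.2688] yaw 101.4 grip 0.352 gf 0.0 ft [-0.2  0.3 -0. ]
```

>>> carry_out:
  motion:
    - {"xyz": [0,0,-0.05],"angular": [0,0,0]}
    - {"xyz": [0,0,-0.1],"angular": [0,0,0]}
    - {"xyz": [0.02,0,-0.15],"angular": [0,0,0]}
    - {"xyz": [0.06,0,-0.18],"angular": [0,0,0]}
    - {"xyz": [0.11,0,-0.19],"angular": [0,0,0]}
    - {"xyz": [0.16,0,-0.19],"angular": [0,0,0]}
    - {"xyz": [0.21,-0.01,-0.19],"angular": [0,0,0]}
    - {"xyz": [0.26,-0.02,-0.19],"angular": [0,0,0]}
    - {"xyz": [0.31,-0.026,-0.19],"angular": [0,0,0]}
    - {"xyz": [0.36,-0.026,-0.19],"angular": [0,0,0]}
    - {"xyz": [0.41,-0.026,-0.19],"angular": [0,0,0]}
    - {"xyz": [0.457,-0.026,-0.19],"angular": [0,0,0]}
  hand: 0

```text
clock: 35.05
position: [0.4868, 0.3345, 0.459]
ee_rot: [0.632, 0.775, 0.0, -0.0]
ft_force: [0.7, 0.0, 1.3]
grip_width: -0.003
grasp_force: 0.0
```

Run:
```python
from chk import *
plan((.4883,.3347,.46,101.4),(.4883,.3347,.29,101.4))
T=snap('top','t10.png');snap('side','s10.png')
h=cv2.cvtColor(T['img'],cv2.COLOR_RGB2HSV);m=((h[...,1]<60)&(h[...,2]>115)).astype(np.uint8)
print('grey count slab region',m[155:260,175:260].sum())
check(vmin=155,umin=168,T=T)
cv2.imwrite('pics/l.png',cv2.resize(T['img'][125:275,90:290],None,fx=4,fy=4,interpolation=2)[...,::-1])
```

```text
t 35.05 p [0.4868 0.3345 0.459 ] yaw 101.6 grip -0.003 gf 0.0 ft [0.7 0.  1.3]
[-0.0001, 0.0015, -0.001] [0.0, -0.1, 0.2] dist 0.002 rot 0
[-0.0003, 0.0015, 0.169] [0.0, -0.1, 0.2] dist 0.169 rot 0
grey count slab region 3067
```

Run:
```python
from chk import *
T=camera('top');T['img']=cv2.imread('pics/t10.png')[...,::-1].copy()
h=cv2.cvtColor(T['img'],cv2.COLOR_RGB2HSV);m=((h[...,1]<60)&(h[...,2]>100)).astype(np.uint8);m[:,:172]=0;m[:,262:]=0;m[:152]=0;m[262:]=0
O=np.array([.5244,.1553]);t=np.radians(11.37);e=np.array([np.cos(t),np.sin(t)]);f=np.array([-e[1],e[0]])
for ct in cv2.findContours(m,0,1)[0]:
    A=cv2.contourArea(ct)
    if A<100:continue
    P=np.array([onz(T,*p,.064)[:2]-O for p in ct[:,0]+0.0]);Q=np.c_[P@e,P@f]*1000
    r=cv2.minAreaRect(np.float32(Q));print(A,np.round(r[0],1),np.round(r[1],1),round(r[2],1))
```

```text
1687.0 [-50.2  -0.8] [154.9  92.1] 88.5
1564.5 [47.6 -0.8] [ 90.9 153.8] 1.0
```

View pics/l.png

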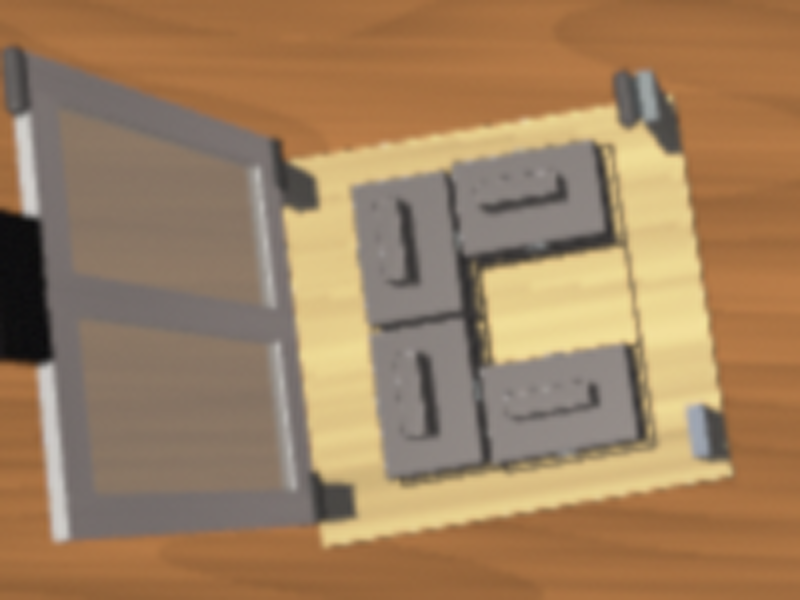

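All four boxes sit inside their outlines (cross at (405,250) and (420,400), long at (530,200) and (560,405)); the cover stands open at left.

>>> carry_out:
  motion:
    - {"xyz": [0,0.001,0.045],"angular": [0,0,0]}
    - {"xyz": [0,0.001,0.09],"angular": [0,0,0]}
    - {"xyz": [0,0.001,0.13],"angular": [0,0,0]}
    - {"xyz": [0,0.001,0.16],"angular": [0,0,0]}
    - {"xyz": [0,0.001,0.169],"angular": [0,0,0]}
    - {"xyz": [0,0.001,0.169],"angular": [0,0,0]}
    - {"xyz": [0,0.001,0.169],"angular": [0,0,0]}

```text
clock: 35.9
position: [0.4904, 0.3312, 0.2915]
ee_rot: [0.634, 0.774, 0.001, 0.0]
ft_force: [0.1, 0.1, 1.0]
grip_width: 0.003
grasp_force: 0.0
```

```bash
cat > arc.py <<'E'
from h import *
hx=np.array([.5041,.2563,.104]);t=np.radians(11.37);e=np.array([np.cos(t),np.sin(t),0]);f=np.array([-e[1],e[0],0]);k=np.array([0,0,1])
def tgt(th,r=.212):
    return hx+r*(-np.cos(th)*f+np.sin(th)*k)+(.011*abs(np.sin(th))+.004)*(np.sin(th)*f+np.cos(th)*k)
if __name__=='__main__':
    import sys
    plan(*[(*tgt(float(a)),101.4) for a in sys.argv[1:]])
E
python3 arc.py 1.75 1.5 1.3 1.15 1.0 .85 .7 .55 .4 .3 .2
```

```text
t 35.9 p [0.4904 0.3312 0.2915] yaw 101.4 grip 0.003 gf 0.0 ft [0.1 0.1 1. ]
[-0.0237, -0.0013, -0.0185] [0.1, -0.1, -0.0] dist 0.03 rot 0
[-0.0762, -0.0013, -0.0251] [0.1, -0.1, -0.0] dist 0.08 rot 0
[-0.1188, -0.0013, -0.0208] [0.1, -0.1, -0.0] dist 0.121 rot 0
[-0.1499, -0.0013, -0.0119] [0.1, -0.1, -0.0] dist 0.15 rot 0
[-0.1795, -0.0013, 0.0018] [0.1, -0.1, -0.0] dist 0.18 rot 0
[-0.2069, -0.0013, 0.0199] [0.1, -0.1, -0.0] dist 0.208 rot 0
[-0.2312, -0.0014, 0.0422] [0.1, -0.1, -0.0] dist 0.235 rot 0
[-0.2518, -0.0014, 0.0681] [0.1, -0.1, -0.0] dist 0.261 rot 0
[-0.2683, -0.0015, 0.0971] [0.1, -0.1, -0.0] dist 0.285 rot 0
[-0.2766, -0.0015, 0.1177] [0.1, -0.1, -0.0] dist 0.301 rot 0
[-0.2828, -0.0015, 0.1391] [0.1, -0.1, -0.0] dist 0.315 rot 0
```

>>> carry_out:
  motion:
    - {"xyz": [-0.01,-0.001,0],"angular": [0,0,0]}
    - {"xyz": [-0.022,-0.001,0],"angular": [0,0,0]}
    - {"xyz": [-0.036,-0.001,0],"angular": [0,0,0]}
    - {"xyz": [-0.05,-0.001,0],"angular": [0,0,0]}
    - {"xyz": [-0.064,-0.001,-0.002],"angular": [0,0,0]}
    - {"xyz": [-0.078,-0.001,-0.004],"angular": [0,0,0]}
    - {"xyz": [-0.092,-0.001,-0.006],"angular": [0,0,0]}
    - {"xyz": [-0.106,-0.001,-0.007],"angular": [0,0,0]}
    - {"xyz": [-0.12,-0.001,-0.008],"angular": [0,0,0]}
    - {"xyz": [-0.135,-0.001,-0.007],"angular": [0,0,0]}
    - {"xyz": [-0.15,-0.001,-0.005],"angular": [0,0,0]}
    - {"xyz": [-0.165,-0.001,-0.002],"angular": [0,0,0]}

```text
clock: 37.1
position: [0.5215, 0.1677, 0.2916]
ee_rot: [0.634, 0.774, 0.0, 0.0]
ft_force: [-0.5, 1.8, -0.6]
grip_width: 0.003
grasp_force: 0.7
```

```bash
python3 arc.py 1.0 .85 .7 .55 .4 .3 .25 .2 .15 0; python3 -c "
from h import *
snap('side','s11.png')"
```

```text
t 37.1 p [0.5215 0.1677 0.2916] yaw 101.4 grip 0.003 gf 0.7 ft [-0.5  1.8 -0.6]
[-0.0131, 0.0004, 0.002] [0.0, -0.0, -0.0] dist 0.013 rot 0
[-0.0404, 0.0004, 0.0202] [0.0, -0.0, -0.0] dist 0.045 rot 0
[-0.0647, 0.0004, 0.0425] [0.0, -0.0, -0.0] dist 0.077 rot 0
[-0.0854, 0.0004, 0.0684] [0.0, -0.0, -0.0] dist 0.109 rot 0
[-0.1018, 0.0004, 0.0974] [0.0, -0.0, -0.0] dist 0.141 rot 0
[-0.1101, 0.0004, 0.118] [0.0, -0.0, -0.0] dist 0.161 rot 0
[-0.1135, 0.0004, 0.1286] [0.0, -0.0, -0.0] dist 0.171 rot 0
[-0.1163, 0.0004, 0.1394] [0.0, -0.0, -0.0] dist 0.181 rot 0
[-0.1185, 0.0004, 0.1503] [0.0, -0.0, -0.0] dist 0.191 rot 0
[-0.1217, 0.0004, 0.1835] [0.0, -0.0, -0.0] dist 0.22 rot 0
```

Contact is light (about 2 N). Continue along the arc.

>>> carry_out:
  motion:
    - {"xyz": [-0.013,0,0.002],"angular": [0,0,0]}
    - {"xyz": [-0.027,0,0.01],"angular": [0,0,0]}
    - {"xyz": [-0.04,0,0.02],"angular": [0,0,0]}
    - {"xyz": [-0.053,0,0.031],"angular": [0,0,0]}
    - {"xyz": [-0.065,0,0.043],"angular": [0,0,0]}
    - {"xyz": [-0.075,0,0.055],"angular": [0,0,0]}
    - {"xyz": [-0.085,0,0.068],"angular": [0,0,0]}
    - {"xyz": [-0.094,0,0.083],"angular": [0,0,0]}
    - {"xyz": [-0.102,0,0.097],"angular": [0,0,0]}
    - {"xyz": [-0.11,0,0.118],"angular": [0,0,0]}
    - {"xyz": [-0.115,0,0.135],"angular": [0,0,0]}
    - {"xyz": [-0.118,0,0.148],"angular": [0,0,0]}

```text
clock: 38.35
position: [0.5442, 0.0523, 0.1421]
ee_rot: [0.634, 0.773, -0.001, -0.0]
ft_force: [-0.3, 0.7, 0.8]
grip_width: 0.002
grasp_force: 0.3
```

```bash
python3 arc.py .15 .1 0.08 0.04 0; python3 -c "
from h import *
s=snap('side','s12.png')"
```

```text
t 38.35 p [0.5442 0.0523 0.1421] yaw 101.3 grip 0.002 gf 0.3 ft [-0.3  0.7  0.8]
[-0.0009, 0.0009, 0.0008] [-0.1, 0.0, -0.1] dist 0.002 rot 0
[-0.0026, 0.0009, 0.0119] [-0.1, 0.0, -0.1] dist 0.012 rot 0
[-0.003, 0.0009, 0.0163] [-0.1, 0.0, -0.1] dist 0.017 rot 0
[-0.0038, 0.0009, 0.0252] [-0.1, 0.0, -0.1] dist 0.025 rot 0
[-0.0041, 0.0009, 0.0341] [-0.1, 0.0, -0.1] dist 0.034 rot 0
```

>>> carry_out:
  motion:
    - {"xyz": [-0.003,0,0.006],"angular": [0,0,0]}
    - {"xyz": [-0.005,0,0.012],"angular": [0,0,0]}
    - {"xyz": [-0.006,0,0.016],"angular": [0,0,0]}
    - {"xyz": [-0.006,0,0.019],"angular": [0,0,0]}
    - {"xyz": [-0.006,0,0.022],"angular": [0,0,0]}
    - {"xyz": [-0.006,0,0.024],"angular": [0,0,0]}

```text
clock: 39.0
position: [0.5463, 0.0471, 0.1211]
ee_rot: [0.634, 0.774, 0.001, 0.0]
ft_force: [-3.3, -1.9, 11.0]
grip_width: 0.0
grasp_force: 5.3
```

>>> carry_out:
  motion:
    - {"xyz": [0,0,0.002],"angular": [0,0,0]}
    - {"xyz": [0,0,0.004],"angular": [0,0,0]}
    - {"xyz": [0,0,0.006],"angular": [0,0,0]}
    - {"xyz": [0,0,0.008],"angular": [0,0,0]}
    - {"xyz": [0,0,0.01],"angular": [0,0,0]}
    - {"xyz": [0,0,0.011],"angular": [0,0,0]}
    - {"xyz": [0,0,0.011],"angular": [0,0,0]}

```text
clock: 39.7
position: [0.5454, 0.0477, 0.1084]
ee_rot: [0.634, 0.774, -0.0, -0.0]
ft_force: [-0.3, -0.2, -0.6]
grip_width: -0.001
grasp_force: 0.0
```

>>> carry_out:
  motion:
    - {"xyz": [0,0,0.001],"angular": [0,0,0]}
    - {"xyz": [0,0,0.002],"angular": [0,0,0]}
    - {"xyz": [0,0,0.003],"angular": [0,0,0]}
    - {"xyz": [0,0,0.003],"angular": [0,0,0]}

```text
clock: 40.1
position: [0.5459, 0.0477, 0.1076]
ee_rot: [0.634, 0.774, 0.001, -0.001]
ft_force: [-11.1, 1.0, 27.6]
grip_width: 0.004
grasp_force: 13.6
```

Firm stop at z = 0.1076 (expected 0.108): it is fully shut. Back off and look.

>>> carry_out:
  motion:
    - {"xyz": [0,0,-0.01],"angular": [0,0,0]}
    - {"xyz": [0,0,-0.04],"angular": [0,0,0]}
    - {"xyz": [0,0,-0.08],"angular": [0,0,0]}
    - {"xyz": [0,0,-0.12],"angular": [0,0,0]}
    - {"xyz": [0,0,-0.16],"angular": [0,0,0]}
    - {"xyz": [0.04,-0.03,-0.2],"angular": [0,0,0]}
    - {"xyz": [0.08,-0.06,-0.24],"angular": [0,0,0]}
    - {"xyz": [0.12,-0.09,-0.27],"angular": [0,0,0]}
    - {"xyz": [0.16,-0.11,-0.28],"angular": [0,0,0]}
    - {"xyz": [0.2,-0.13,-0.28],"angular": [0,0,0]}
    - {"xyz": [0.24,-0.14,-0.28],"angular": [0,0,0]}
    - {"xyz": [0.27,-0.15,-0.28],"angular": [0,0,0]}

```text
clock: 41.3
position: [0.3439, 0.2843, 0.3865]
ee_rot: [0.633, 0.774, 0.001, -0.001]
ft_force: [0.7, -0.0, 0.6]
grip_width: 0.003
grasp_force: 0.0
```

Run:
```python
from h import *
T=snap('top','t13.png');S=snap('side','s13.png')
a=T['img'][125:285,120:520];b=S['img'][110:360,190:510]
A=cv2.resize(a,(700,280),interpolation=2);B=cv2.resize(b,(400,312),interpolation=2)
o=np.zeros((595,700,3),np.uint8);o[:280]=A;o[282:594,:400]=B;cv2.imwrite('pics/z.png',o[...,::-1])
h=cv2.cvtColor(T['img'],cv2.COLOR_RGB2HSV)
m=((h[...,0]<26)&(h[...,0]>12)&(h[...,1]>130)&(h[...,2]>150)).astype(np.uint8);m[:,:395]=0;m[:,500:]=0;m[:145]=0;m[215:]=0
for c in cv2.findContours(m,0,2)[0]:
  if cv2.contourArea(c)>30:
    r=cv2.minAreaRect(c);print('jaw',r,onz(T,*r[0],.074))
```

```text
jaw ((427.9637451171875, 194.51986694335938), (16.21110725402832, 32.459228515625), 87.87889862060547) [ 0.55297652 -0.36872393  0.074     ]
```

View pics/z.png

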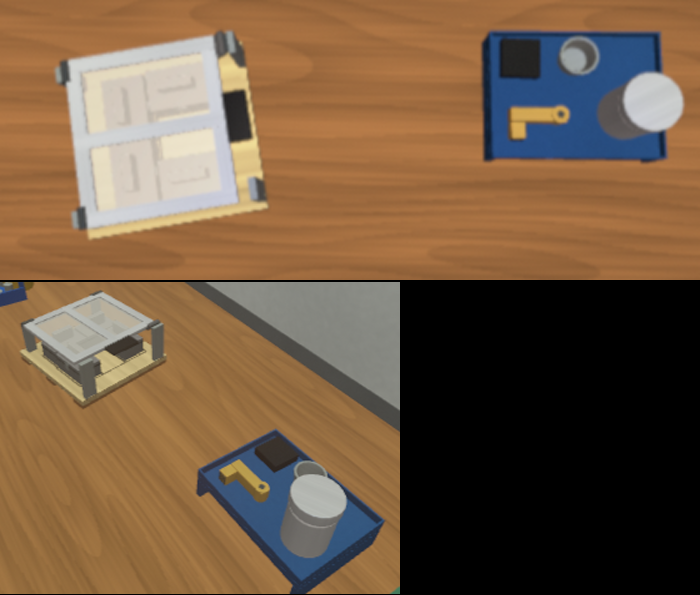

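The cover is shut level over the four boxes (tab at (237,115)), the jaw lies on the shelf at (540,118), and the pad, cup and canister are where they were.

```bash
python3 -c "
from workcell import *
print(hand_in())"
```

```text
the job is handed in; nothing more can be done
None
```

The job is handed in: the jaw is back on the shelf, all four boxes are in place (both cross places and the two outer long places), and the cover is latched shut with the canister, cup and pad undisturbed; the hand-in gave no verdict.

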